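# Find the spacer that fits the shaker clamp

## Robot

A 6-joint arm with a two-finger parallel gripper is mounted at the origin on the work surface. World frame = base frame: x ahead of the robot, y to its left, z up, the work surface at z = 0. Lengths are in m, angles in rad, forces in N, time in s.
With the tool pointing down it reaches from about 0.35 to 0.775 m from the base axis. Payload 7.3 kg.
Tool frame: the origin (TCP) lies on the centre line of the jaws, within the pads' length; the fingertips stand 25 mm ahead of it and the grasp point (between the pads) lies 6 mm ahead of it; z points along the fingers, y is the line along which they close (so a half turn about z gives the same grasp; the last joint's range is limited). The gripper opens to 92 mm and grips with 3 to 60 N. Pads are 19 mm wide; open, the fingers measure 130 mm over their backs; the gripper's body (75 mm by 190 mm) begins 47 mm behind the grasp point.
Start: joints at [1.078, 0.342, 1.524, -0, 1.275, -0.146], TCP at [0.178, 0.494, 0.252] pointing down, gripper open.
Joint ranges: [-2.53, 2.53], [-0.77, 2.02], [0.04, 2.7], [-1, 4.14], [0.28, 2.66], [-3.11, 3.11]. Speed limits (rad/s): [2.57, 2.57, 3.14, 3.14, 3.14, 3.14].

## Interface

Orientations are given as [roll, pitch, yaw] about the fixed x, y, z axes, in that order (R = Rz(yaw) Ry(pitch) Rx(roll)).
In Python, from cell import status, read_camera, camera_info, ticket, models gives the robot as it stands.
- The arm moves only by the tool send_rows, never from a script. Its argument "plan" is a list of rows, each an object with "offset": the shift along the tool's x, y, z in mm, a list of three; "yaw": the turn about the tool's z in rad. In form: [{"offset": [dx, dy, dz], "yaw": yaw}, ...]. A call has 1 to 20 rows; each row shifts and turns the commanded pose from where the row before left it, along the tool's axes as they then stand; what a row does not reach is not made up. A row lasts 1/10 s, in which the tool goes at most 50 mm and 8.59 degrees, less where a joint would pass 70% of its speed; a pose out of reach is approached as far as the arm can. A call is refused whole if a number of a shift passes 50 or a number of a turn 0.15, either way. A call with a gripper value outside its range is refused whole. "hand" is the closure, from 0 (fully open) to 1 (shut), set as the call begins (left out, the last holds). The fingers move at their own pace and stop on an object; "squeeze" is the grip in N (left out, the last holds). Time passes only in rows, so rows that do not move let the fingers close. It gives the time, the measured TCP pose, the force, the opening and the grip force at its end, in the units of the state.
- status.observe(): the state, without advancing time (a new reading comes with each control period).
- read_camera(name): name is "side" or "top"; returns the picture (420x560x3 uint8, red, green, blue); there is no depth.
- camera_info(name): a dict with "vfov" (degrees; the focal length in pixels is half the picture's height over the tangent of half this angle, whatever the lens; pixels are square), "cx", "cy" (the principal point, pixels), "origin" and "attitude" of the camera in the world. Camera axes: x right, y down, z forward; pixel columns grow to the right and rows downward; lengths in m; the calibration is good to about 2 mm. A picture is of the moment at which its call begins. camera_info takes no time and is no camera call.
- ticket.hand_in(): hands the job in; it is judged then, once.
Trained networks look in the newest picture that a camera, given by its name, has taken for a name from the list of things; names that differ only in an ending like _2 or _b are one class to them, and where a whole thing is asked for, a point or a joint stands for the part that bears it (a point fixed in the world has none). Each returns a list of dicts, best first, with "conf" (0 to 1); they miss things now and then, are a little off and sometimes report something else, mostly with a low value. They report only what shows in the picture. A call takes as long as a camera call. They do not tell look-alikes from the thing itself.
- models.regions_of(camera, label): "mask" (420x560 bool, what is visible of it) and "extent" ([left, top, right, bottom] in pixels, round what is visible of it).
The state is a dict: "time": time; "qpos": joint angles; "qvel": joint speeds; "joint_efforts": joint torques, N m; "tool_pos": TCP position; "tool_rot": TCP orientation; "contact_force": force on the tool from outside, world axes, zero at the start; "torque": the same for the moment, N m; "opening": finger opening in m; "grip_force": force on a finger pad.
Only numpy, scipy, OpenCV 4.12 (cv2) and the standard library are available. Lean on these libraries where they do the work, as an engineer would, in place of code of your own. Each camera call takes 0.05 s, during which the arm holds its last target. There are 200 camera calls.

## Task

Somebody has reset the clamp on the bench shaker. Try the three aluminium spacers in its slot, gently and without forcing any, until you find one that slides fully down to the slot floor and is gripped snugly by the spring cheek rather than loose; leave it there, let go of it, with the other two standing upright on the bench, and do not disturb the beaker, the bottle or the weight.

Things in the scene. Friction and masses are not known exactly. Their poses are not given: they have to be found in the camera images.
- anvil: upright steel fixed cheek of the clamp on the shaker. Origin: foot of its face, mid-length, on the slot floor (85 mm above the bench). x runs along the slot, y points out of its face across the slot to the spring cheek, z up. Both cheeks: 64 mm long, ends open, 33 mm high; faces upright for 24 mm, then flaring back as lead-ins (fixed 3 mm, spring cheek 4 mm).
- slot (a point): point on the fixed cheek's face, mid-length, 24 mm above the slot floor, where the lead-in starts; axes as the cheek's. The spring cheek stands opposite at an opening of 8.6 to 17.4 mm, not given; it yields 4 mm against a spring (3 N at first touch, 5 N at the end), then stops dead. Thinner spacers are loose, 0 to 4 mm thicker ones snug, thicker ones jam. One or two fit.
- shaker: white bench shaker, fixed, 210 mm (x) by 200 mm (y), its aluminium platform 85 mm above the bench. Origin: centre of its underside. The clamp is in the middle of the platform, nothing higher than 33 mm above it. A spacer goes in from above, its x along the slot; seated, its origin is at the slot floor and its plate rises 7 mm above the cheeks.
- spacer_12: plain aluminium spacer: plate 12 mm thick (y), 50 mm wide (x), 40 mm high, and on it an upright grip tang 10 mm thick (y), 30 mm wide (x), 40 mm high; 80 mm high in all, about 95 g. Starts standing on the bench. Origin: centre of its underside; z up. The three look alike but for plate thickness (12, 15, 18 mm) and stand in any order.
- spacer_15: plain aluminium spacer: plate 15 mm thick (y), 50 mm wide (x), 40 mm high, and on it an upright grip tang 10 mm thick (y), 30 mm wide (x), 40 mm high; 80 mm high in all, about 111 g. Starts standing on the bench. Origin: centre of its underside; z up. The three look alike but for plate thickness (12, 15, 18 mm) and stand in any order.
- spacer_18: plain aluminium spacer: plate 18 mm thick (y), 50 mm wide (x), 40 mm high, and on it an upright grip tang 10 mm thick (y), 30 mm wide (x), 40 mm high; 80 mm high in all, about 127 g. Starts standing on the bench. Origin: centre of its underside; z up. The three look alike but for plate thickness (12, 15, 18 mm) and stand in any order.
- beaker: glass beaker, 68 mm wide, 90 mm high, standing on the bench; leave alone. Origin: centre of underside.
- bottle: small white capped bottle, 48 mm wide, 110 mm high, standing on the bench; leave alone. Origin: centre of underside.
- weight: brass balance weight, 38 mm wide, 58 mm high, standing on the bench; leave alone. Origin: centre of underside.
Not all that is in view belongs to the job. Leave any orange or yellow look-alike of the spacer_18 alone.

How it is judged:
At the end, for the whole second after the job is handed in: One spacer upright in the slot, within 3 mm of its floor, 15 mm of mid-length, square to the cheeks, at rest, pressed on the fixed cheek with over 0.6 N by the spring cheek; the other two standing upright on the bench (((z of spacer_12 in the frame of anvil between -0.003 and 0.003 m and x of spacer_12 in the frame of anvil between -0.015 and 0.015 m and y of spacer_12 in the frame of anvil between 0.003 and 0.013 m and angle between spacer_12's own z axis and vertical below 0.06 rad and angle between the y axis of spacer_12 and the y axis of anvil, either way round below 0.08 rad and contact force between spacer_12 and anvil above 0.6 N and linear speed of each of spacer_12, spacer_15, spacer_18 below 0.02 m/s and height (world z) of each of spacer_15, spacer_18 below 0.006 m and angle between each of spacer_15, spacer_18's own z axis and vertical below 0.15 rad) or (z of spacer_15 in the frame of anvil between -0.003 and 0.003 m and x of spacer_15 in the frame of anvil between -0.015 and 0.015 m and y of spacer_15 in the frame of anvil between 0.003 and 0.013 m and angle between spacer_15's own z axis and vertical below 0.06 rad and angle between the y axis of spacer_15 and the y axis of anvil, either way round below 0.08 rad and contact force between spacer_15 and anvil above 0.6 N and linear speed of each of spacer_15, spacer_12, spacer_18 below 0.02 m/s and height (world z) of each of spacer_12, spacer_18 below 0.006 m and angle between each of spacer_12, spacer_18's own z axis and vertical below 0.15 rad) or (z of spacer_18 in the frame of anvil between -0.003 and 0.003 m and x of spacer_18 in the frame of anvil between -0.015 and 0.015 m and y of spacer_18 in the frame of anvil between 0.003 and 0.013 m and angle between spacer_18's own z axis and vertical below 0.06 rad and angle between the y axis of spacer_18 and the y axis of anvil, either way round below 0.08 rad and contact force between spacer_18 and anvil above 0.6 N and linear speed of each of spacer_18, spacer_12, spacer_15 below 0.02 m/s and height (world z) of each of spacer_12, spacer_15 below 0.006 m and angle between each of spacer_12, spacer_15's own z axis and vertical below 0.15 rad))); the robot touches nothing.
It fails at once if a spacer is forced: it presses on the clamp or the shaker with more than 80 N in all (contact forces summed; a push of some 25 N wedged between the cheeks) (contact force between any of spacer_12, spacer_15, spacer_18 and shaker above 80 N).
It fails at once if the beaker, bottle or weight is moved more than 30 mm (distance of any of beaker, bottle, weight from where it was at the start of the episode above 0.03 m).
It also fails if it takes over 72 s, if anything falls off the work surface, if the arm or the gripper's body presses on something with over 40 N, if the wrist force passes 120 N, or if a joint passes its speed limit or range.

## Working session

There is one attempt and no reset: what is moved stays moved. The work goes in short steps, Python scripts to look and compute and a tool call to move; the robot and the scene stay as the last step left them, time stands still between calls to the robot, and variables do not carry over. Pictures are saved under pics/ and viewed, at most 11 in all, crops included, and the job is handed in when it is done.

Besides the shell and the picture viewer there is one more tool, called after "Call:" by a JSON object that holds its "fn" and its "kwargs", one argument or row to a line. send_rows: Moves the arm, as the interface text tells. Its arguments: {"type":"object","properties":{"plan":{"type":"array"},"hand":{"type":"number"},"squeeze":{"type":"number"}},"required":["plan"]}

```bash
mkdir -p pics; cat > h.py <<'E'
import numpy as np, cv2
from cell import status, read_camera, camera_info, ticket, models
from scipy.spatial.transform import Rotation as R
def cam(n):
    c=camera_info(n); f=210/np.tan(np.radians(c['vfov'])/2); return c,f
E
python3 - <<'E'
from h import *
for n in('side','top'):
    cv2.imwrite(f'pics/{n}0.png',read_camera(n)[:,:,::-1]); print(camera_info(n))
    for l in ('spacer_18','anvil','shaker'):
        for r in models.regions_of(n,l): print(n,l,round(r['conf'],2),r['extent'],r['mask'].sum())
print(status.observe())
E
```

```text
{'vfov': 49.29990393517691, 'cx': 276.1519436919393, 'cy': 210.88545161689495, 'origin': array([0.46247414, 0.51072024, 0.61651094]), 'attitude': array([-2.31445792e+00, -8.07973495e-04, -2.94277695e+00])}
side spacer_18 0.87 [294.9, 195.4, 325.1, 228.6] 791
side spacer_18 0.87 [298.2, 133.1, 308.3, 168.0] 347
side spacer_18 0.82 [290.6, 159.4, 321.3, 197.1] 748
side spacer_18 0.68 [335.3, 179.5, 360.3, 220.1] 643
side spacer_18 0.56 [331.2, 141.6, 353.7, 179.1] 631
side anvil 0.82 [212.6, 311.1, 268.5, 344.7] 1022
side shaker 0.72 [130.5, 272.6, 331.5, 418.7] 22177
{'vfov': 43.90040230794103, 'cx': 284.9110821895843, 'cy': 207.88481862305886, 'origin': array([ 0.37766163, -0.0557314 ,  1.07914157]), 'attitude': array([-2.94285225e+00, -2.85702618e-03, -1.56484884e+00])}
top spacer_18 0.89 [394.1, 249.1, 411.8, 271.7] 326
top spacer_18 0.77 [388.9, 206.9, 415.0, 226.8] 231
top spacer_18 0.69 [323.3, 261.7, 348.3, 282.3] 260
top spacer_18 0.52 [352.2, 212.8, 368.7, 241.0] 338
top spacer_18 0.5 [308.7, 224.2, 319.5, 250.1] 249
top anvil 0.82 [149.2, 183.2, 168.5, 222.5] 613
top shaker 0.62 [94.0, 147.4, 211.5, 270.6] 11368
{'time': 0.4, 'qpos': array([ 1.07800002e+00,  3.42119230e-01,  1.52423968e+00, -6.83134638e-06,
        1.27539230e+00, -1.45994617e-01]), 'qvel': array([-0.0003216 , -0.0010591 , -0.0015287 ,  0.00078114,  0.0002671 ,
        0.00084675]), 'joint_efforts': array([-1.60760068e-03, -4.30713522e+01, -2.44194192e+01,  7.15357368e-02,
        5.02605666e-02, -5.07823245e-05]), 'tool_pos': array([0.17840226, 0.49371623, 0.25162975]), 'tool_rot': array([-3.14143483e+00, -1.66008699e-05,  2.79479296e+00]), 'contact_force': array([-0.0270216 ,  0.32813203, -0.27921223]), 'torque': array([-0.03930981,  0.04763229,  0.01077118]), 'grip_force': 0.0, 'opening': 0.09193703529993034}
```

```bash
python3 -c "
import cv2
a=cv2.imread('pics/top0.png')[150:300,290:440];b=cv2.imread('pics/side0.png')[110:250,260:400]
cv2.imwrite('pics/crop0.png',cv2.hconcat([cv2.resize(a,(400,400),interpolation=2),cv2.resize(b,(400,400),interpolation=2)]))
"
```

```text
(no output)
```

View pics/top0.png

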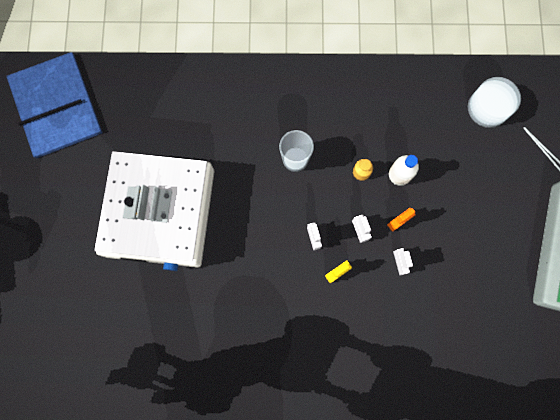

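View pics/side0.png

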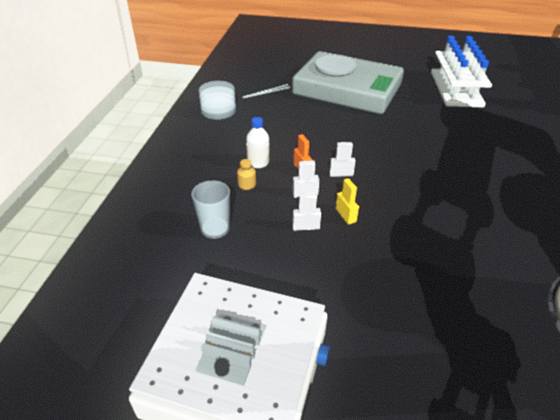

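View pics/crop0.png

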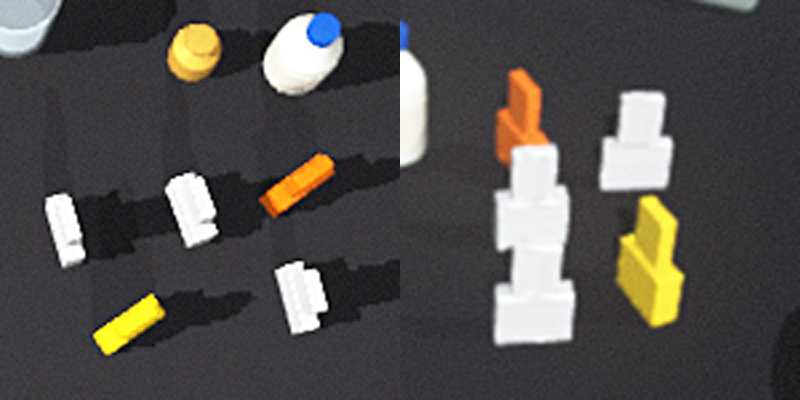

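```bash
cat >> h.py <<'E'
def proj(n,P):
    c,f=cam(n); M=R.from_euler('xyz',c['attitude']).as_matrix()
    q=(np.asarray(P,float)-c['origin'])@M
    return np.c_[c['cx']+f*q[:,0]/q[:,2], c['cy']+f*q[:,1]/q[:,2]]
def unproj(n,uv,z):
    c,f=cam(n); M=R.from_euler('xyz',c['attitude']).as_matrix()
    uv=np.atleast_2d(uv); d=np.c_[(uv[:,0]-c['cx'])/f,(uv[:,1]-c['cy'])/f,np.ones(len(uv))]@M.T
    return c['origin']+d*((z-c['origin'][2])/d[:,2])[:,None]
def box(x,y,yaw,sx,sy,z0,z1):
    p=np.array([[a*sx/2,b*sy/2] for a in(-1,1) for b in(-1,1)])
    p=p@np.array([[np.cos(yaw),np.sin(yaw)],[-np.sin(yaw),np.cos(yaw)]])+[x,y]
    return np.r_[np.c_[p,np.full(4,z0)],np.c_[p,np.full(4,z1)]]
S=8
def render(n,x,y,yaw,t,off,shape,zb=0):
    m=np.zeros((shape[0]*S,shape[1]*S),np.uint8)
    for b in(box(x,y,yaw,.05,t,zb,zb+.04),box(x,y,yaw,.03,.01,zb+.04,zb+.08)):
        h=cv2.convexHull((((proj(n,b)-off+.5)*S)-.5).astype(np.float32))
        cv2.fillConvexPoly(m,np.round(h).astype(np.int32),255)
    return cv2.resize(m,(shape[1],shape[0]),interpolation=cv2.INTER_AREA)/255.
E
cat > fit.py <<'E'
from h import *
from scipy.optimize import minimize
def fit(views,x0,ts=(.012,.015,.018)):
    # views: {cam: (img, u0,v0,u1,v1)}
    out=[]
    obs={}
    for n,(im,u0,v0,u1,v1) in views.items():
        g=im[v0:v1,u0:u1].astype(float).max(2); sat=im[v0:v1,u0:u1].astype(float); 
        s=(sat.max(2)-sat.min(2)); g=np.where(s>60,40,g)
        obs[n]=np.clip((g-45)/(115-45),0,1),(u0,v0)
    for t in ts:
        def c(p):
            e=0
            for i,(n,(o,off)) in enumerate(obs.items()):
                sh=p[3+2*i:5+2*i]*1 
                e+=((render(n,p[0]/100,p[1]/100,p[2]/.3*.1,t,np.array(off)-sh,o.shape)-o)**2).sum()+ .3*(sh**2).sum()
            return e
        best=None
        for yaw in x0[2]:
            p0=np.r_[x0[0]*100,x0[1]*100,yaw*3,np.zeros(2*len(obs))]
            sim=np.vstack([p0]+[p0+d for d in np.diag([1,1,.5]+[1.]*2*len(obs))])
            r=minimize(c,p0,method='Nelder-Mead',options=dict(initial_simplex=sim,maxiter=600,xatol=.005,fatol=.02))
            if best is None or r.fun<best.fun: best=r
        p=best.x; out.append((t,round(best.fun,1),(p[:2]/100).round(4),round(p[2]/3,3),p[3:].round(1)))
    return out
if __name__=='__main__':
    top=cv2.imread('pics/top0.png');side=cv2.imread('pics/side0.png')
    for nm,ext,sext in (('A',(300,216,326,258),(288,188,332,234)),('B',(345,206,376,247),None),('C',(388,242,418,278),(326,136,360,184))):
        v={'top':(top,)+ext}
        if sext and nm=='C': v['side']=(side,)+sext
        z=unproj('top',[(ext[0]+ext[2])/2,(ext[1]+ext[3])/2],.04)[0]
        for r in fit(v,(z[0],z[1],(-.3,0.2))): print(nm,*r)
    print(unproj('top',[[112,152],[214,160],[202,267],[96,255]],.085).round(4))
    a=cv2.resize(top[175:235,110:190],(533,400),interpolation=2);b=cv2.resize(side[300:390,190:280],(400,400),interpolation=2)
    cv2.imwrite('pics/clamp.png',cv2.resize(cv2.hconcat([a,b]),(800,343)))
E
time python3 fit.py
```

```text
A 0.012 66.3 [ 0.5315 -0.119 ] 0.353 [-1.2 -0.3]
A 0.015 47.7 [ 0.532 -0.116] 0.283 [ 0.5 -0.2]
A 0.018 41.2 [ 0.5324 -0.1167] 0.265 [ 0.3 -0.2]Traceback (most recent call last):
  File "fit.py", line 32, in <module>
    for r in fit(v,(z[0],z[1],(-.3,0.2))): print(nm,*r)
             ~~~^^^^^^^^^^^^^^^^^^^^^^^^^
  File "fit.py", line 22, in fit
    r=minimize(c,p0,method='Nelder-Mead',options=dict(initial_simplex=sim,maxiter=600,xatol=.005,fatol=.02))
    res = _minimize_neldermead(fun, x0, args, callback, bounds=bounds,
                               **options)
    fxcc = func(xcc)
    fx = function(np.copy(x), *(wrapper_args + args))
  File "fit.py", line 16, in c
    e+=((render(n,p[0]/100,p[1]/100,p[2]/.3*.1,t,np.array(off)-sh,o.shape)-o)**2).sum()+ .3*(sh**2).sum()
         ~~~~~~^^^^^^^^^^^^^^^^^^^^^^^^^^^^^^^^^^^^^^^^^^^^^^^^^^^^^^^^^^^
  File "h.py", line 22, in render
    h=cv2.convexHull((((proj(n,b)-off+.5)*S)-.5).astype(np.float32))
                        ~~~~^^^^^
  File "h.py", line 7, in proj
    c,f=cam(n); M=R.from_euler('xyz',c['attitude']).as_matrix()
        ~~~^^^
  File "h.py", line 5, in cam
    c=camera_info(n); f=210/np.tan(np.radians(c['vfov'])/2); return c,f
ValueError: time passes only in moves, steps and waits

real	0m5.447s
user	0m4.104s
sys	0m0.195s
```

```bash
python3 - <<'E'
s=open('h.py').read()
s=s.replace("def cam(n):","import functools\n@functools.cache\ndef cam(n):")
open('h.py','w').write(s)
s=open('fit.py').read()
s=s.replace("sh=p[3+2*i:5+2*i]*1","sh=p[3:5]*(n=='side')").replace(".zeros(2*len(obs))",".zeros(2)").replace("[1.]*2*len(obs)","[1.]*2").replace("(-.3,0.2)","(-.1,.2,.4)")
open('fit.py','w').write(s)
E
time python3 fit.py
```

```text
A 0.012 67.2 [ 0.5327 -0.1167] 0.338 [ 0.1 -0.8]
A 0.015 45.4 [ 0.5327 -0.117 ] 0.288 [ 0.5 -0.6]
A 0.018 41.2 [ 0.5328 -0.1173] 0.266 [-0.1  0.6]
B 0.012 79.2 [ 0.5484 -0.2135] 0.43 [0.5 0.8]
B 0.015 55.3 [ 0.5489 -0.2142] 0.377 [-2.6  0.3]
B 0.018 34.8 [ 0.5489 -0.2144] 0.349 [0.1 1.1]
C 0.012 123.0 [ 0.481  -0.2941] 0.234 [0.9 0.9]
C 0.015 102.0 [ 0.4812 -0.2942] 0.227 [0.9 0.9]
C 0.018 108.2 [ 0.4816 -0.2947] 0.243 [0.9 0.8]
[[0.6889 0.2869 0.085 ]
 [0.6738 0.0837 0.085 ]
 [0.4622 0.0996 0.085 ]
 [0.4838 0.3028 0.085 ]]
real	0m2.678s
user	0m3.130s
sys	0m0.101s
```

View pics/clamp.png

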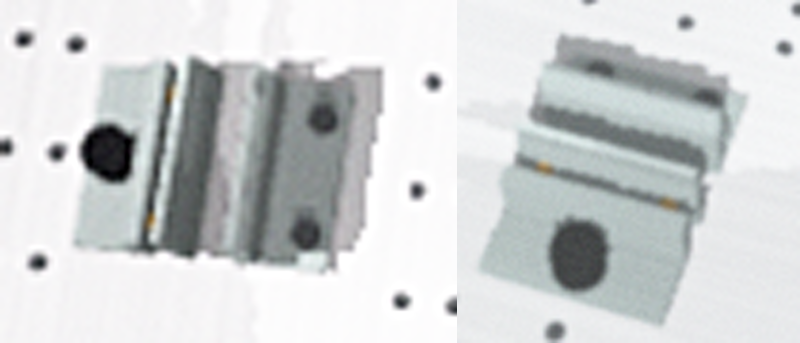

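```bash
python3 - <<'E'
from h import *
x0,y0,yaw=.577,.193,-.075
ims=[]
k=8 # px per mm
for n in('top','side'):
    im=cv2.imread(f'pics/{n}0.png')
    # picture: col = (y+30mm)*6.., row=(40mm-x)
    Y,X=np.meshgrid(np.arange(-40,40,.2)/1000,np.arange(40,-40,-.2)/1000)
    w=np.c_[x0+np.cos(yaw)*X.ravel()-np.sin(yaw)*Y.ravel(), y0+np.sin(yaw)*X.ravel()+np.cos(yaw)*Y.ravel(),np.full(X.size,.118)]
    p=proj(n,w).astype(np.float32)
    o=cv2.remap(im,p[:,0].reshape(X.shape),p[:,1].reshape(X.shape),cv2.INTER_CUBIC)
    g=o.astype(float).mean(2)
    print(n,'profile y mm: mean over |x|<12'); prof=g[140:260].mean(0)
    print([(int(-40+i*.2),int(prof[i])) for i in range(0,400,5)])
    for q in range(0,400,50): cv2.line(o,(q,0),(q,6),(0,0,255),1); cv2.line(o,(0,q),(6,q),(0,0,255),1)
    ims.append(o)
cv2.imwrite('pics/rect.png',cv2.hconcat(ims))
E
```

```text
top profile y mm: mean over |x|<12
[(-40, 172), (-39, 180), (-38, 183), (-37, 185), (-36, 187), (-35, 182), (-34, 168), (-33, 148), (-32, 132), (-31, 130), (-30, 138), (-29, 140), (-28, 140), (-27, 141), (-26, 142), (-25, 141), (-24, 140), (-23, 140), (-22, 140), (-21, 142), (-20, 142), (-19, 141), (-18, 140), (-17, 140), (-16, 141), (-15, 143), (-14, 145), (-13, 146), (-12, 139), (-11, 125), (-10, 105), (-9, 89), (-8, 87), (-7, 98), (-6, 114), (-5, 130), (-4, 140), (-3, 143), (-2, 150), (-1, 166), (0, 188), (1, 201), (2, 198), (3, 189), (4, 181), (5, 175), (6, 174), (7, 172), (8, 168), (9, 156), (10, 133), (11, 104), (12, 85), (13, 81), (14, 86), (15, 91), (16, 96), (17, 101), (18, 105), (19, 105), (20, 99), (21, 94), (22, 111), (23, 153), (24, 196), (25, 215), (26, 190), (27, 123), (28, 76), (29, 91), (30, 141), (31, 185), (32, 214), (33, 224), (34, 219), (35, 204), (36, 172), (37, 123), (38, 82), (39, 71)]
side profile y mm: mean over |x|<12
[(-40, 240), (-39, 241), (-38, 241), (-37, 242), (-36, 242), (-35, 242), (-34, 242), (-33, 242), (-32, 242), (-31, 239), (-30, 231), (-29, 221), (-28, 213), (-27, 212), (-26, 219), (-25, 228), (-24, 237), (-23, 242), (-22, 241), (-21, 241), (-20, 240), (-19, 241), (-18, 242), (-17, 243), (-16, 243), (-15, 243), (-14, 240), (-13, 229), (-12, 211), (-11, 188), (-10, 172), (-9, 166), (-8, 165), (-7, 163), (-6, 156), (-5, 145), (-4, 135), (-3, 128), (-2, 126), (-1, 126), (0, 134), (1, 150), (2, 169), (3, 188), (4, 204), (5, 213), (6, 215), (7, 214), (8, 214), (9, 214), (10, 213), (11, 210), (12, 203), (13, 198), (14, 195), (15, 188), (16, 170), (17, 143), (18, 123), (19, 114), (20, 113), (21, 112), (22, 110), (23, 117), (24, 145), (25, 186), (26, 211), (27, 215), (28, 202), (29, 188), (30, 185), (31, 190), (32, 194), (33, 194), (34, 193), (35, 193), (36, 184), (37, 159), (38, 130), (39, 115)]
```

View pics/rect.png

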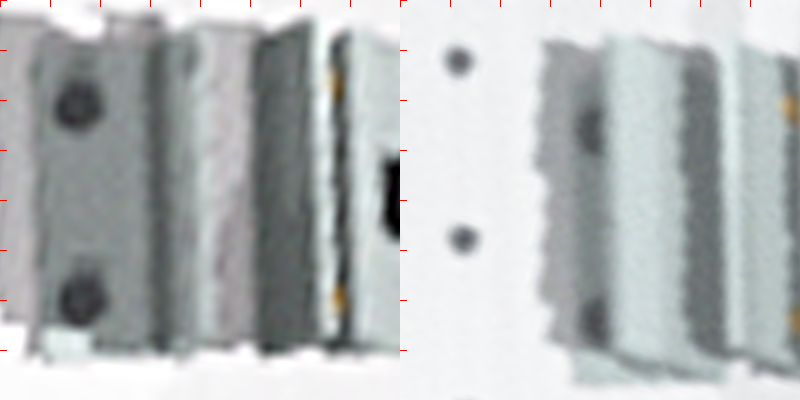

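```bash
python3 - <<'E'
from h import *
x0,y0,yaw=.577,.193,-.075
for n in('top','side'):
    im=cv2.imread(f'pics/{n}0.png')
    Y,X=np.meshgrid(np.arange(-40,40,.2)/1000,np.arange(40,-40,-.2)/1000)
    w=np.c_[x0+np.cos(yaw)*X.ravel()-np.sin(yaw)*Y.ravel(), y0+np.sin(yaw)*X.ravel()+np.cos(yaw)*Y.ravel(),np.full(X.size,.118)]
    p=proj(n,w).astype(np.float32)
    g=cv2.remap(im,p[:,0].reshape(X.shape),p[:,1].reshape(X.shape),1).astype(float).mean(2)
    g=cv2.GaussianBlur(g,(0,0),4)
    d=np.gradient(g,axis=1)
    for nm,a,b in (('springlip',18,29),('fixedback',-4,6)):
        s=d[60:330,int((a+40)/.2):int((b+40)/.2)]
        e=a+.2*s.argmax(1); x=np.arange(40,-40,-.2)[60:330]
        for _ in range(3):
            k=np.polyfit(x,e,1); r=abs(np.polyval(k,x)-e); ok=r<max(1,2*np.median(r)); x,e=x[ok],e[ok]
        print(n,nm,k.round(3),len(x),'yaw',round(yaw-k[0],3))
from scipy.optimize import minimize
top=cv2.imread('pics/top0.png').astype(float)
for nm,(u0,v0,u1,v1),q in (('A',(300,216,326,258),(.5328,-.117,.28)),('B',(345,206,376,247),(.549,-.214,.36)),('C',(388,242,418,278),(.4813,-.2943,.23))):
    g=top[v0:v1,u0:u1].min(2)
    for hi in (120,160,200):
        o=np.clip((g-50)/(hi-50),0,1)
        c=lambda p:((render('top',p[0]/100,p[1]/100,p[2]/3,p[3]/200,(u0,v0),o.shape)-o)**2).sum()
        p0=np.array([q[0]*100,q[1]*100,q[2]*3,3.])
        r=minimize(c,p0,method='Nelder-Mead',options=dict(initial_simplex=np.vstack([p0]+[p0+d for d in np.diag([.5,.5,.3,.6])]),maxiter=500))
        p=r.x;print(nm,hi,(p[:2]/100).round(4),'yaw',round(p[2]/3,3),'t',round(p[3]*5,1),'cost',round(r.fun,1))
E
```

```text
top springlip [-0.029 22.95 ] 266 yaw -0.046
top fixedback [-0.014 -0.901] 270 yaw -0.061
side springlip [-0.029 24.475] 270 yaw -0.046
side fixedback [-0.021  2.004] 262 yaw -0.054
A 120 [ 0.5327 -0.1172] yaw 0.269 t 16.9 cost 13.7
A 160 [ 0.5328 -0.1171] yaw 0.275 t 16.4 cost 6.6
A 200 [ 0.5328 -0.117 ] yaw 0.274 t 16.1 cost 4.6
B 120 [ 0.5491 -0.2147] yaw 0.331 t 19.4 cost 10.5
B 160 [ 0.5492 -0.2147] yaw 0.336 t 19.3 cost 6.2
B 200 [ 0.5493 -0.2146] yaw 0.336 t 18.8 cost 4.8
C 120 [ 0.4814 -0.2942] yaw 0.228 t 14.0 cost 12.7
C 160 [ 0.4814 -0.2942] yaw 0.228 t 13.4 cost 7.5
C 200 [ 0.4817 -0.2943] yaw 0.225 t 13.3 cost 5.1
```

```bash
cat > go.py <<'E'
import sys; from h import *
s=status.observe(); p=s['tool_pos']; M=R.from_euler('xyz',s['tool_rot']).as_matrix()
t=np.array(list(map(float,sys.argv[1:4]))); w=float(sys.argv[4])
d=(w-s['tool_rot'][2]+np.pi/2)%np.pi-np.pi/2
M2=R.from_euler('z',d).as_matrix()@M
print('turn first (tool yaw)',round(-d,3),'then offset mm (after turn)',((t-p)@M2*1000).round(1),'or without turn',((t-p)@M*1000).round(1),'| t',s['time'],p.round(4),s['tool_rot'].round(3),'q',s['qpos'].round(2),'F',s['contact_force'].round(2),s['opening'])
E
python3 go.py .5328 -.117 .2 .273
```

```text
turn first (tool yaw) -0.62 then offset mm (after turn) [-176.6 -683.6   51.7] or without turn [-540.9 -453.9   51.7] | t 0.4 [0.1784 0.4937 0.2516] [-3.141 -0.     2.795] q [ 1.08  0.34  1.52 -0.    1.28 -0.15] F [-0.03  0.33 -0.28] 0.09193703529993034
```

Call:
{"fn": "send_rows", "kwargs": {
  "plan": [
    {"offset": [0,0,0],"yaw": -0.12},
    {"offset": [0,0,0],"yaw": -0.125},
    {"offset": [0,0,0],"yaw": -0.125},
    {"offset": [0,0,0],"yaw": -0.125},
    {"offset": [0,0,0],"yaw": -0.125},
    {"offset": [0,0,0],"yaw": 0}
  ]
}}

```text
time: 1.0
tool_pos: [0.1784, 0.4937, 0.2517]
tool_rot: [3.142, 0.0, -2.867]
contact_force: [0.0, 0.1, 0.7]
opening: 0.0918
grip_force: 0.0
```

```bash
python3 go.py .5328 -.117 .2 .273
```

```text
turn first (tool yaw) 0.001 then offset mm (after turn) [-176.6 -683.7   51.7] or without turn [-175.7 -683.9   51.7] | t 1.0 [0.1784 0.4937 0.2517] [ 3.142  0.    -2.867] q [ 1.08  0.34  1.52 -0.    1.28 -0.77] F [0.03 0.1  0.74] 0.0918290635038629
```

Call:
{"fn": "send_rows", "kwargs": {
  "plan": [
    {"offset": [-9,-34,2.5]},
    {"offset": [-9,-34,2.5]},
    {"offset": [-9,-34,2.5]},
    {"offset": [-9,-34,2.5]},
    {"offset": [-9,-34,2.5]},
    {"offset": [-9,-34,2.5]},
    {"offset": [-9,-34,2.5]},
    {"offset": [-9,-34,2.5]},
    {"offset": [-9,-34,2.5]},
    {"offset": [-9,-34,2.5]},
    {"offset": [-9,-34,2.5]},
    {"offset": [-9,-34,2.5]},
    {"offset": [-9,-34,2.5]},
    {"offset": [-9,-34,2.5]},
    {"offset": [-9,-34,2.5]},
    {"offset": [-9,-34,2.5]},
    {"offset": [-9,-34,2.5]},
    {"offset": [-9,-34,2.5]},
    {"offset": [-8,-34,2.5]},
    {"offset": [0,0,0]}
  ]
}}

```text
schema error: expected keys offset, yaw
```

```bash
python3 go.py .5328 -.117 .069 .273
```

```text
turn first (tool yaw) 0.001 then offset mm (after turn) [-176.6 -683.7  182.7] or without turn [-175.7 -683.9  182.7] | t 1.0 [0.1784 0.4937 0.2517] [ 3.142  0.    -2.867] q [ 1.08  0.34  1.52 -0.    1.28 -0.77] F [0.03 0.1  0.74] 0.0918290635038629
```

Call:
{"fn": "send_rows", "kwargs": {
  "plan": [
    {"offset": [-9,-36,2.5],"yaw": 0},
    {"offset": [-9,-36,2.5],"yaw": 0},
    {"offset": [-9,-36,2.5],"yaw": 0},
    {"offset": [-9,-36,2.5],"yaw": 0},
    {"offset": [-9,-36,2.5],"yaw": 0},
    {"offset": [-9,-36,2.5],"yaw": 0},
    {"offset": [-9,-36,2.5],"yaw": 0},
    {"offset": [-9,-36,2.5],"yaw": 0},
    {"offset": [-9,-36,2.5],"yaw": 0},
    {"offset": [-9,-36,2.5],"yaw": 0},
    {"offset": [-9,-36,2.5],"yaw": 0},
    {"offset": [-9,-36,2.5],"yaw": 0},
    {"offset": [-9,-36,2.5],"yaw": 0},
    {"offset": [-9,-36,2.5],"yaw": 0},
    {"offset": [-9,-36,2.5],"yaw": 0},
    {"offset": [-9,-36,2.5],"yaw": 0},
    {"offset": [-9,-36,2.5],"yaw": 0},
    {"offset": [-9,-36,2.5],"yaw": 0},
    {"offset": [-9,-36,2.5],"yaw": 0},
    {"offset": [0,0,0],"yaw": 0}
  ]
}}

```text
time: 3.0
tool_pos: [0.5292, -0.1224, 0.2035]
tool_rot: [-3.14, 0.001, -2.875]
contact_force: [0.7, 0.4, -0.3]
opening: 0.0919
grip_force: 0.0
```

```bash
python3 go.py .5328 -.117 .069 .273
```

```text
turn first (tool yaw) -0.007 then offset mm (after turn) [ -4.8   4.4 134.5] or without turn [ -4.8   4.5 134.5] | t 3.0 [ 0.5292 -0.1224  0.2035] [-3.140e+00  1.000e-03 -2.875e+00] q [-0.37  0.42  1.55 -0.    1.17 -2.2 ] F [ 0.68  0.43 -0.27] 0.09191267746940934
```

Call:
{"fn": "send_rows", "kwargs": {
  "plan": [
    {"offset": [-4.5,4.5,20],"yaw": -0.007},
    {"offset": [0,0,25],"yaw": 0},
    {"offset": [0,0,25],"yaw": 0},
    {"offset": [0,0,25],"yaw": 0},
    {"offset": [0,0,20],"yaw": 0},
    {"offset": [0,0,13],"yaw": 0},
    {"offset": [0,0,6],"yaw": 0},
    {"offset": [0,0,0],"yaw": 0}
  ]
}}

```text
time: 3.8
tool_pos: [0.5306, -0.1129, 0.07]
tool_rot: [3.141, -0.001, -2.862]
contact_force: [-0.4, -0.2, -0.6]
opening: 0.0921
grip_force: 0.0
```

Call:
{"fn": "send_rows", "kwargs": {
  "plan": [
    {"offset": [0,0,0],"yaw": 0},
    {"offset": [0,0,0],"yaw": 0},
    {"offset": [0,0,0],"yaw": 0},
    {"offset": [0,0,0],"yaw": 0},
    {"offset": [0,0,0],"yaw": 0},
    {"offset": [0,0,0],"yaw": 0},
    {"offset": [0,0,0],"yaw": 0},
    {"offset": [0,0,0],"yaw": 0},
    {"offset": [0,0,0],"yaw": 0},
    {"offset": [0,0,0],"yaw": 0}
  ],
  "hand": 1,
  "squeeze": 20
}}

```text
time: 4.8
tool_pos: [0.5308, -0.1131, 0.0702]
tool_rot: [3.141, -0.0, -2.861]
contact_force: [0.7, 0.1, -0.7]
opening: 0.0164
grip_force: 0.0
```

```bash
python3 go.py .5328 -.117 .069 .273; python3 go.py .584 .206 .260 -.095
```

```text
turn first (tool yaw) 0.007 then offset mm (after turn) [-0.9 -4.3  1.2] or without turn [-0.9 -4.3  1.2] | t 4.8 [ 0.5308 -0.1131  0.0702] [ 3.141 -0.    -2.861] q [-0.35  0.58  1.69  0.    0.86 -2.2 ] F [ 0.74  0.07 -0.69] 0.01637282597333019
turn first (tool yaw) 0.375 then offset mm (after turn) [ -22.7  322.8 -189.8] or without turn [-139.4  292.  -189.8] | t 4.8 [ 0.5308 -0.1131  0.0702] [ 3.141 -0.    -2.861] q [-0.35  0.58  1.69  0.    0.86 -2.2 ] F [ 0.74  0.07 -0.69] 0.01637282597333019
```

Call:
{"fn": "send_rows", "kwargs": {
  "plan": [
    {"offset": [-1,-3,0],"yaw": 0},
    {"offset": [0,0,0],"yaw": 0},
    {"offset": [0,0,0],"yaw": 0},
    {"offset": [0,0,0],"yaw": 0}
  ]
}}

```text
time: 5.2
tool_pos: [0.5325, -0.1158, 0.0701]
tool_rot: [3.141, -0.0, -2.861]
contact_force: [0.4, -0.0, -0.9]
opening: 0.0094
grip_force: 20.0
```

```bash
cat > pair.py <<'E'
import sys; from h import *
n=sys.argv[1]; T=read_camera('top');Sd=read_camera('side')
cv2.imwrite(f'pics/top{n}.png',T[:,:,::-1]);cv2.imwrite(f'pics/side{n}.png',Sd[:,:,::-1])
s=status.observe(); p=s['tool_pos']-[0,0,.03]
o=[]
for c,I in(('top',T),('side',Sd)):
    u,v=proj(c,p[None])[0].astype(int); u=np.clip(u,50,509);v=np.clip(v,50,369)
    o.append(cv2.resize(I[v-50:v+50,u-50:u+50,::-1],(400,400),interpolation=2))
    print(c,'crop origin',u-50,v-50)
cv2.imwrite(f'pics/p{n}.png',cv2.hconcat(o)); print(s['tool_pos'].round(4),s['opening'],s['grip_force'],s['contact_force'].round(2))
E
python3 pair.py 1
```

```text
top crop origin 263 184
side crop origin 255 160
[ 0.5324 -0.1157  0.0701] 0.010360036727436201 19.99894827604294 [-0.58  0.01 -1.61]
```

View pics/p1.png

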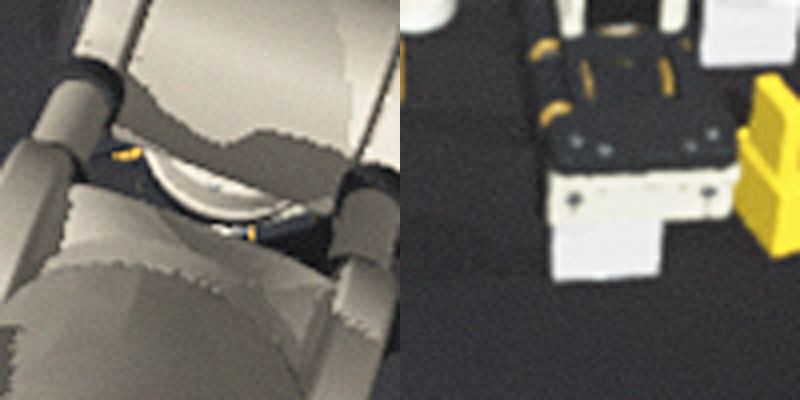

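Call:
{"fn": "send_rows", "kwargs": {
  "plan": [
    {"offset": [0,0,-5],"yaw": 0},
    {"offset": [0,0,-15],"yaw": 0},
    {"offset": [0,0,-25],"yaw": 0},
    {"offset": [0,0,-25],"yaw": 0},
    {"offset": [0,0,-25],"yaw": 0},
    {"offset": [0,0,-25],"yaw": 0},
    {"offset": [0,0,-20],"yaw": 0.1},
    {"offset": [0,0,-7],"yaw": 0.1},
    {"offset": [0,0,0],"yaw": 0.1},
    {"offset": [0,0,0],"yaw": 0.075},
    {"offset": [0,0,0],"yaw": 0},
    {"offset": [0,0,0],"yaw": 0},
    {"offset": [0,0,0],"yaw": 0}
  ]
}}

```text
time: 6.6
tool_pos: [0.5325, -0.1157, 0.2173]
tool_rot: [3.141, -0.0, 3.048]
contact_force: [0.4, 0.5, -1.3]
opening: 0.0099
grip_force: 20.0
```

```bash
python3 go.py .579 .207 .216 -.095
```

```text
turn first (tool yaw) 0.002 then offset mm (after turn) [-15.7 325.7   1.3] or without turn [-16.2 325.7   1.3] | t 6.6 [ 0.5325 -0.1157  0.2173] [ 3.141 -0.     3.048] q [-0.35  0.41  1.52  0.    1.21 -1.83] F [ 0.37  0.49 -1.27] 0.00990239323982313
```

Call:
{"fn": "send_rows", "kwargs": {
  "plan": [
    {"offset": [-1,15,0],"yaw": 0.002},
    {"offset": [-1,20,0],"yaw": 0},
    {"offset": [-1,25,0],"yaw": 0},
    {"offset": [-1,25,0],"yaw": 0},
    {"offset": [-1,25,0],"yaw": 0},
    {"offset": [-1,25,0],"yaw": 0},
    {"offset": [-1,25,0],"yaw": 0},
    {"offset": [-1,25,0],"yaw": 0},
    {"offset": [-1,25,0],"yaw": 0},
    {"offset": [-1,25,0],"yaw": 0},
    {"offset": [-1,25,0],"yaw": 0},
    {"offset": [-1,25,0],"yaw": 0},
    {"offset": [-1,20,0],"yaw": 0},
    {"offset": [-1,12,0],"yaw": 0},
    {"offset": [-1,6,0],"yaw": 0},
    {"offset": [-1,3,1],"yaw": 0},
    {"offset": [0,0,0],"yaw": 0},
    {"offset": [0,0,0],"yaw": 0},
    {"offset": [0,0,0],"yaw": 0},
    {"offset": [0,0,0],"yaw": 0}
  ]
}}

```text
time: 8.6
tool_pos: [0.58, 0.2066, 0.2163]
tool_rot: [3.142, 0.0, 3.044]
contact_force: [0.1, -0.2, -0.8]
opening: 0.0098
grip_force: 20.0
```

```bash
python3 go.py .579 .207 .216 -.095;python3 pair.py 2
```

```text
turn first (tool yaw) -0.003 then offset mm (after turn) [1.  0.3 0.3] or without turn [1.  0.3 0.3] | t 8.6 [0.58   0.2066 0.2163] [3.142 0.    3.044] q [ 0.22  0.54  1.31 -0.    1.29 -1.26] F [ 0.1  -0.23 -0.79] 0.009763556944304556
top crop origin 84 144
side crop origin 177 246
[0.58   0.2068 0.2164] 0.010003048472619376 19.998962581157684 [ 0.78 -0.23 -0.87]
```

View pics/p2.png

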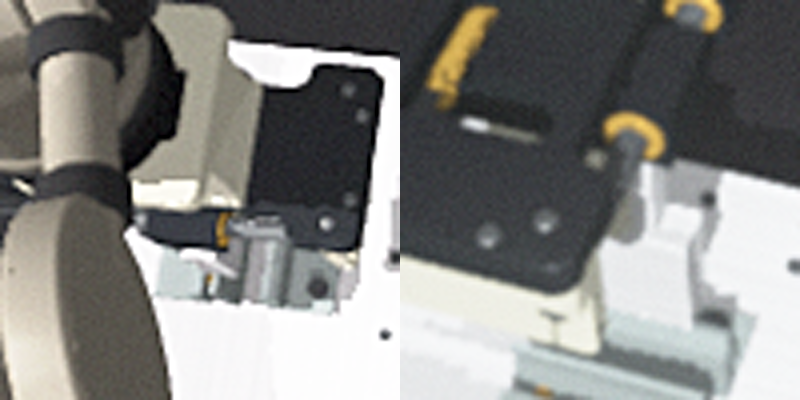

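```bash
python3 - <<'E'
from h import *
b=box(.58,.2068,-.095,.05,.015,.1462,.1862)
print(proj('side',b).round(1).tolist()); print(b.round(3).tolist())
im=cv2.imread('pics/side2.png'); 
o=cv2.resize(im[290:350,200:280],(800,600),interpolation=2)
for q in proj('side',b): cv2.circle(o,tuple(((q-[200,290]+.5)*10).astype(int)),4,(0,0,255),1)
cv2.imwrite('pics/c2.png',o)
E
```

```text
[[251.8, 317.1], [247.7, 327.3], [213.6, 307.2], [208.8, 317.0], [250.6, 297.0], [246.3, 307.4], [210.4, 287.0], [205.4, 296.9]]
[[0.554, 0.202, 0.146], [0.556, 0.217, 0.146], [0.604, 0.197, 0.146], [0.606, 0.212, 0.146], [0.554, 0.202, 0.186], [0.556, 0.217, 0.186], [0.604, 0.197, 0.186], [0.606, 0.212, 0.186]]
```

View pics/c2.png

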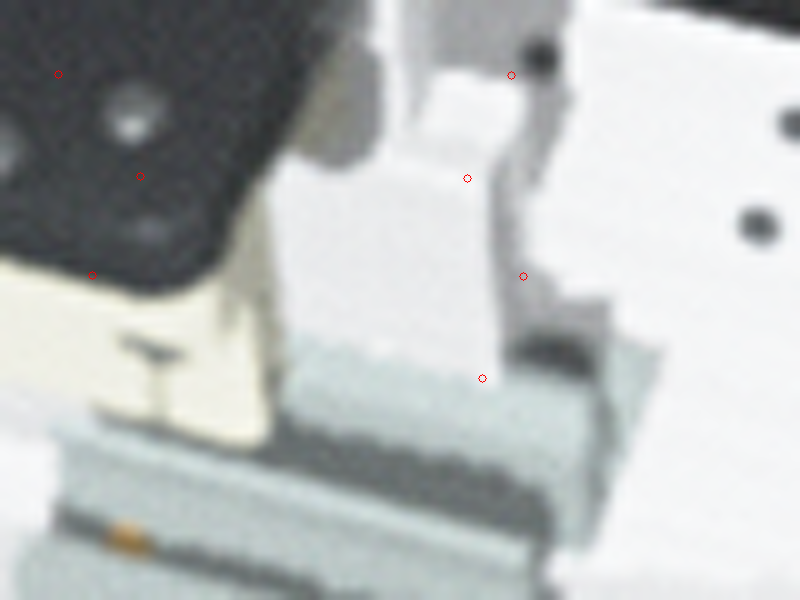

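Call:
{"fn": "send_rows", "kwargs": {
  "plan": [
    {"offset": [0,0.4,8],"yaw": -0.003},
    {"offset": [0,0,10],"yaw": 0},
    {"offset": [0,0,6],"yaw": 0},
    {"offset": [0,0,2],"yaw": 0},
    {"offset": [0,0,1],"yaw": 0},
    {"offset": [0,0,1],"yaw": 0},
    {"offset": [0,0,1],"yaw": 0},
    {"offset": [0,0,1],"yaw": 0},
    {"offset": [0,0,0],"yaw": 0}
  ]
}}

```text
time: 9.6
tool_pos: [0.58, 0.2076, 0.1862]
tool_rot: [3.142, 0.0, 3.048]
contact_force: [-1.1, -0.7, -0.6]
opening: 0.0098
grip_force: 20.0
```

Call:
{"fn": "send_rows", "kwargs": {
  "plan": [
    {"offset": [0,0,1],"yaw": 0},
    {"offset": [0,0,1],"yaw": 0},
    {"offset": [0,0,1],"yaw": 0},
    {"offset": [0,0,0],"yaw": 0},
    {"offset": [0,0,0],"yaw": 0}
  ]
}}

```text
time: 10.1
tool_pos: [0.58, 0.2074, 0.1832]
tool_rot: [-3.141, -0.0, 3.048]
contact_force: [-0.5, -0.7, -0.7]
opening: 0.0097
grip_force: 20.0
```

Call:
{"fn": "send_rows", "kwargs": {
  "plan": [
    {"offset": [0,0,1],"yaw": 0},
    {"offset": [0,0,1],"yaw": 0},
    {"offset": [0,0,0],"yaw": 0}
  ]
}}

```text
time: 10.4
tool_pos: [0.5802, 0.2071, 0.1815]
tool_rot: [-3.141, 0.001, 3.048]
contact_force: [-0.0, -2.3, 1.9]
opening: 0.0101
grip_force: 20.0
```

Call:
{"fn": "send_rows", "kwargs": {
  "plan": [
    {"offset": [0,0,1],"yaw": 0},
    {"offset": [0,0,1],"yaw": 0},
    {"offset": [0,0,0],"yaw": 0}
  ]
}}

```text
time: 10.7
tool_pos: [0.5802, 0.2074, 0.1793]
tool_rot: [-3.142, 0.001, 3.048]
contact_force: [0.6, -3.7, 3.0]
opening: 0.0097
grip_force: 20.0
```

Call:
{"fn": "send_rows", "kwargs": {
  "plan": [
    {"offset": [0,0,1],"yaw": 0},
    {"offset": [0,0,1],"yaw": 0},
    {"offset": [0,0,1],"yaw": 0},
    {"offset": [0,0,0],"yaw": 0}
  ]
}}

```text
time: 11.1
tool_pos: [0.5797, 0.2074, 0.1756]
tool_rot: [-3.141, -0.001, 3.048]
contact_force: [0.8, -3.5, -1.8]
opening: 0.0098
grip_force: 20.0
```

Call:
{"fn": "send_rows", "kwargs": {
  "plan": [
    {"offset": [0,0,1],"yaw": 0},
    {"offset": [0,0,1],"yaw": 0},
    {"offset": [0,0,1],"yaw": 0},
    {"offset": [0,0,0],"yaw": 0}
  ]
}}

```text
time: 11.5
tool_pos: [0.58, 0.2075, 0.173]
tool_rot: [-3.142, -0.0, 3.048]
contact_force: [-0.6, -3.3, -0.9]
opening: 0.0099
grip_force: 20.0
```

Call:
{"fn": "send_rows", "kwargs": {
  "plan": [
    {"offset": [0,0,1.5],"yaw": 0},
    {"offset": [0,0,1.5],"yaw": 0},
    {"offset": [0,0,1.5],"yaw": 0},
    {"offset": [0,0,1.5],"yaw": 0},
    {"offset": [0,0,1.5],"yaw": 0},
    {"offset": [0,0,1.5],"yaw": 0},
    {"offset": [0,0,0],"yaw": 0}
  ]
}}

```text
time: 12.2
tool_pos: [0.58, 0.2075, 0.1639]
tool_rot: [-3.142, -0.0, 3.048]
contact_force: [-0.1, -4.2, -1.5]
opening: 0.0097
grip_force: 20.0
```

Call:
{"fn": "send_rows", "kwargs": {
  "plan": [
    {"offset": [0,0,1],"yaw": 0},
    {"offset": [0,0,1],"yaw": 0},
    {"offset": [0,0,1],"yaw": 0},
    {"offset": [0,0,1],"yaw": 0},
    {"offset": [0,0,1],"yaw": 0},
    {"offset": [0,0,1],"yaw": 0},
    {"offset": [0,0,0],"yaw": 0}
  ]
}}

```text
time: 12.9
tool_pos: [0.58, 0.2075, 0.158]
tool_rot: [3.142, -0.0, 3.048]
contact_force: [0.4, -5.1, -0.8]
opening: 0.01
grip_force: 20.0
```

Call:
{"fn": "send_rows", "kwargs": {
  "plan": [
    {"offset": [0,-0.4,0],"yaw": 0},
    {"offset": [0,-0.4,0],"yaw": 0},
    {"offset": [0,0,0],"yaw": 0},
    {"offset": [0,0,0],"yaw": 0}
  ]
}}

```text
time: 13.3
tool_pos: [0.5799, 0.2067, 0.158]
tool_rot: [3.142, -0.0, 3.048]
contact_force: [1.1, -3.5, -2.0]
opening: 0.0101
grip_force: 20.0
```

Call:
{"fn": "send_rows", "kwargs": {
  "plan": [
    {"offset": [0,-0.4,0],"yaw": 0},
    {"offset": [0,-0.4,0],"yaw": 0},
    {"offset": [0,0,0],"yaw": 0},
    {"offset": [0,0,0],"yaw": 0}
  ]
}}

```text
time: 13.7
tool_pos: [0.5798, 0.2061, 0.1581]
tool_rot: [3.141, -0.0, 3.048]
contact_force: [0.9, -1.7, -3.4]
opening: 0.0099
grip_force: 20.0
```

Call:
{"fn": "send_rows", "kwargs": {
  "plan": [
    {"offset": [0,-0.4,0],"yaw": 0},
    {"offset": [0,0,0],"yaw": 0},
    {"offset": [0,0,0],"yaw": 0}
  ]
}}

```text
time: 14.0
tool_pos: [0.5798, 0.206, 0.1582]
tool_rot: [3.141, -0.0, 3.048]
contact_force: [0.5, 0.9, -2.7]
opening: 0.0097
grip_force: 20.0
```

Call:
{"fn": "send_rows", "kwargs": {
  "plan": [
    {"offset": [0,-0.4,0],"yaw": 0},
    {"offset": [0,-0.3,0],"yaw": 0},
    {"offset": [0,0,0],"yaw": 0},
    {"offset": [0,0,0],"yaw": 0}
  ]
}}

```text
time: 14.4
tool_pos: [0.5797, 0.2058, 0.1582]
tool_rot: [3.14, 0.0, 3.048]
contact_force: [0.7, 5.0, -4.5]
opening: 0.0101
grip_force: 20.0
```

Call:
{"fn": "send_rows", "kwargs": {
  "plan": [
    {"offset": [0,0.4,0],"yaw": 0},
    {"offset": [0,0.4,0],"yaw": 0},
    {"offset": [0,0,0.8],"yaw": 0},
    {"offset": [0,0,0.8],"yaw": 0},
    {"offset": [0,0,0.4],"yaw": 0},
    {"offset": [0,0,0],"yaw": 0}
  ]
}}

```text
time: 15.0
tool_pos: [0.5802, 0.2058, 0.1569]
tool_rot: [3.141, 0.001, 3.048]
contact_force: [-0.5, 4.1, 4.4]
opening: 0.0101
grip_force: 20.0
```

Call:
{"fn": "send_rows", "kwargs": {
  "plan": [
    {"offset": [0,0,0.5],"yaw": 0},
    {"offset": [0,0,0.5],"yaw": 0},
    {"offset": [0,0,0],"yaw": 0},
    {"offset": [0,0,0],"yaw": 0}
  ]
}}

```text
time: 15.4
tool_pos: [0.5803, 0.2058, 0.1555]
tool_rot: [3.141, 0.001, 3.048]
contact_force: [1.8, 4.6, 4.3]
opening: 0.0097
grip_force: 20.0
```

Call:
{"fn": "send_rows", "kwargs": {
  "plan": [
    {"offset": [0,0.5,0.4],"yaw": 0},
    {"offset": [0,0,0.4],"yaw": 0},
    {"offset": [0,0,0],"yaw": 0},
    {"offset": [0,0,0],"yaw": 0}
  ]
}}

```text
time: 15.8
tool_pos: [0.5802, 0.2059, 0.1551]
tool_rot: [-3.141, 0.001, 3.048]
contact_force: [0.0, 2.2, 6.8]
opening: 0.0099
grip_force: 20.0
```

Call:
{"fn": "send_rows", "kwargs": {
  "plan": [
    {"offset": [0,0,0.4],"yaw": 0},
    {"offset": [0,0,0.4],"yaw": 0},
    {"offset": [0,0,0],"yaw": 0},
    {"offset": [0,0,0],"yaw": 0}
  ]
}}

```text
time: 16.2
tool_pos: [0.5803, 0.2059, 0.1551]
tool_rot: [-3.142, 0.002, 3.048]
contact_force: [-1.5, 1.7, 11.3]
opening: 0.01
grip_force: 20.0
```

Call:
{"fn": "send_rows", "kwargs": {
  "plan": [
    {"offset": [0,0.3,-0.8],"yaw": 0},
    {"offset": [0,0,0],"yaw": 0},
    {"offset": [0,0,0],"yaw": 0}
  ]
}}

```text
time: 16.5
tool_pos: [0.5803, 0.2059, 0.1551]
tool_rot: [-3.141, 0.001, 3.048]
contact_force: [0.6, 1.9, 8.0]
opening: 0.0099
grip_force: 20.0
```

Call:
{"fn": "send_rows", "kwargs": {
  "plan": [
    {"offset": [0,0.3,0],"yaw": 0},
    {"offset": [0,0,0],"yaw": 0},
    {"offset": [0,0,0],"yaw": 0}
  ]
}}

```text
time: 16.8
tool_pos: [0.5803, 0.206, 0.1551]
tool_rot: [-3.141, 0.001, 3.048]
contact_force: [-0.6, 0.8, 9.0]
opening: 0.0095
grip_force: 20.0
```

Call:
{"fn": "send_rows", "kwargs": {
  "plan": [
    {"offset": [0,0.3,0],"yaw": 0},
    {"offset": [0,0,0],"yaw": 0},
    {"offset": [0,0,0],"yaw": 0}
  ]
}}

```text
time: 17.1
tool_pos: [0.5803, 0.206, 0.1551]
tool_rot: [-3.14, 0.001, 3.048]
contact_force: [-0.2, -0.2, 8.6]
opening: 0.0101
grip_force: 20.0
```

Call:
{"fn": "send_rows", "kwargs": {
  "plan": [
    {"offset": [0,0.3,0],"yaw": 0},
    {"offset": [0,0,0],"yaw": 0},
    {"offset": [0,0,0],"yaw": 0}
  ]
}}

```text
time: 17.4
tool_pos: [0.5803, 0.2061, 0.1551]
tool_rot: [-3.14, 0.001, 3.048]
contact_force: [0.2, -0.6, 8.5]
opening: 0.01
grip_force: 20.0
```

Call:
{"fn": "send_rows", "kwargs": {
  "plan": [
    {"offset": [0,0.4,0],"yaw": 0},
    {"offset": [0,0,0],"yaw": 0},
    {"offset": [0,0,0],"yaw": 0}
  ]
}}

```text
time: 17.7
tool_pos: [0.5803, 0.2061, 0.1551]
tool_rot: [-3.139, 0.001, 3.048]
contact_force: [0.1, -3.0, 8.8]
opening: 0.0098
grip_force: 20.0
```

Call:
{"fn": "send_rows", "kwargs": {
  "plan": [
    {"offset": [0,0,-1],"yaw": 0},
    {"offset": [0,0,-1],"yaw": 0},
    {"offset": [0,0,0],"yaw": 0},
    {"offset": [0,0,0],"yaw": 0}
  ]
}}

```text
time: 18.1
tool_pos: [0.5795, 0.207, 0.1556]
tool_rot: [-3.14, -0.002, 3.048]
contact_force: [1.2, -4.1, -3.2]
opening: 0.0102
grip_force: 20.0
```

Call:
{"fn": "send_rows", "kwargs": {
  "plan": [
    {"offset": [0,0.5,0],"yaw": 0},
    {"offset": [0,0,0],"yaw": 0},
    {"offset": [0,0,0],"yaw": 0}
  ]
}}

```text
time: 18.4
tool_pos: [0.5795, 0.2081, 0.156]
tool_rot: [-3.141, -0.001, 3.048]
contact_force: [0.2, -4.1, -2.0]
opening: 0.01
grip_force: 20.0
```

Call:
{"fn": "send_rows", "kwargs": {
  "plan": [
    {"offset": [0,0.5,0],"yaw": 0},
    {"offset": [0,0,0],"yaw": 0},
    {"offset": [0,0,0],"yaw": 0}
  ]
}}

```text
time: 18.7
tool_pos: [0.5797, 0.2087, 0.1562]
tool_rot: [-3.141, -0.001, 3.048]
contact_force: [-1.9, -4.7, -3.2]
opening: 0.0101
grip_force: 20.0
```

Call:
{"fn": "send_rows", "kwargs": {
  "plan": [
    {"offset": [0,0.5,0],"yaw": 0},
    {"offset": [0,0,0],"yaw": 0},
    {"offset": [0,0,0],"yaw": 0}
  ]
}}

```text
time: 19.0
tool_pos: [0.5799, 0.2093, 0.1563]
tool_rot: [-3.141, -0.001, 3.048]
contact_force: [-2.7, -4.4, -2.8]
opening: 0.0099
grip_force: 20.0
```

Call:
{"fn": "send_rows", "kwargs": {
  "plan": [
    {"offset": [0,-1,0],"yaw": 0},
    {"offset": [0,-1,0],"yaw": 0},
    {"offset": [0,-0.7,0],"yaw": 0},
    {"offset": [0,0,0.7],"yaw": 0},
    {"offset": [0,0,0.7],"yaw": 0},
    {"offset": [0,-0.4,0.5],"yaw": 0},
    {"offset": [0,0,0],"yaw": 0},
    {"offset": [0,0,0],"yaw": 0}
  ]
}}

```text
time: 19.8
tool_pos: [0.5805, 0.2064, 0.1552]
tool_rot: [3.141, 0.002, 3.048]
contact_force: [0.4, -2.9, 2.7]
opening: 0.0097
grip_force: 20.0
```

Call:
{"fn": "send_rows", "kwargs": {
  "plan": [
    {"offset": [0,-0.4,0.4],"yaw": 0},
    {"offset": [0,0,0],"yaw": 0},
    {"offset": [0,0,0],"yaw": 0}
  ]
}}

```text
time: 20.1
tool_pos: [0.5805, 0.2063, 0.1551]
tool_rot: [3.14, 0.002, 3.048]
contact_force: [-0.5, -1.6, 5.7]
opening: 0.0101
grip_force: 20.0
```

Call:
{"fn": "send_rows", "kwargs": {
  "plan": [
    {"offset": [0,-0.3,0],"yaw": 0},
    {"offset": [0,0,0],"yaw": 0},
    {"offset": [0,0,0],"yaw": 0}
  ],
  "squeeze": 5
}}

```text
time: 20.4
tool_pos: [0.5805, 0.2059, 0.1551]
tool_rot: [3.14, 0.002, 3.048]
contact_force: [0.6, -0.8, 5.1]
opening: 0.01
grip_force: 5.0
```

Call:
{"fn": "send_rows", "kwargs": {
  "plan": [
    {"offset": [0,0,0],"yaw": 0},
    {"offset": [0,0,0],"yaw": 0},
    {"offset": [0,0,0],"yaw": 0},
    {"offset": [0,0,0],"yaw": 0},
    {"offset": [0,0,0],"yaw": 0},
    {"offset": [0,0,0],"yaw": 0}
  ],
  "hand": 0.6
}}

```text
time: 21.0
tool_pos: [0.5798, 0.2055, 0.1541]
tool_rot: [3.141, -0.0, 3.048]
contact_force: [-0.4, -0.3, -0.7]
opening: 0.0369
grip_force: 0.0
```

Call:
{"fn": "send_rows", "kwargs": {
  "plan": [
    {"offset": [0,0,-10],"yaw": 0},
    {"offset": [0,0,-25],"yaw": 0},
    {"offset": [0,0,-25],"yaw": 0},
    {"offset": [0,0,-25],"yaw": 0},
    {"offset": [0,0,-25],"yaw": 0},
    {"offset": [0,-20,0],"yaw": 0},
    {"offset": [0,-30,0],"yaw": 0},
    {"offset": [0,-30,0],"yaw": 0},
    {"offset": [0,-30,0],"yaw": 0},
    {"offset": [0,-30,0],"yaw": 0},
    {"offset": [0,-30,0],"yaw": 0},
    {"offset": [0,-30,0],"yaw": 0},
    {"offset": [0,0,0],"yaw": 0},
    {"offset": [0,0,0],"yaw": 0}
  ]
}}

```text
time: 22.4
tool_pos: [0.5612, 0.006, 0.2648]
tool_rot: [3.141, 0.001, 3.046]
contact_force: [-0.4, -0.1, 0.1]
opening: 0.0368
grip_force: 0.0
```

```bash
python3 - <<'E'
from h import *
T=read_camera('top');Sd=read_camera('side')
cv2.imwrite('pics/top3.png',T[:,:,::-1]);cv2.imwrite('pics/side3.png',Sd[:,:,::-1])
a=cv2.resize(T[165:245,110:190,::-1],(400,400),interpolation=2);b=cv2.resize(Sd[270:370,190:290,::-1],(400,400),interpolation=2)
x,y=.5805,.2063
for z in(.085,):
    for yaw in(-.095,):
        q=proj('side',np.r_[box(x,y,yaw,.05,.015,.085,.125),box(x,y,yaw,.03,.01,.125,.165)])
        for p in q: cv2.circle(b,tuple(((p-[190,270]+.5)*4).astype(int)),2,(0,0,255),-1)
cv2.imwrite('pics/p3.png',cv2.hconcat([a,b]))
E
```

```text
(no output)
```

View pics/p3.png

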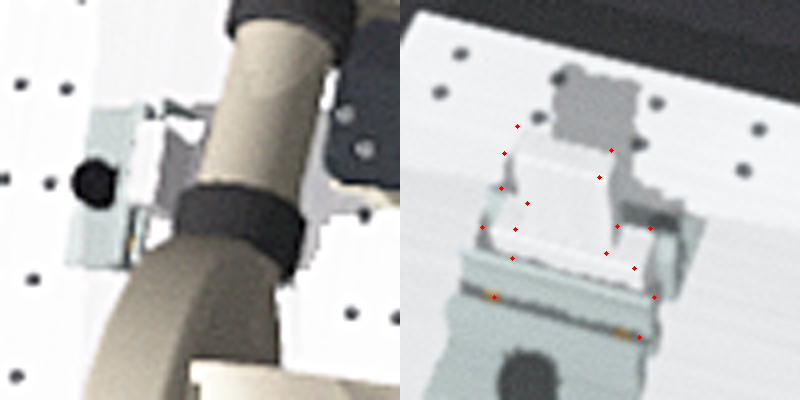

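```bash
python3 - <<'E'
from h import *
x0,y0,yaw=.577,.193,-.096
Y,X=np.meshgrid(np.arange(15,45,.2)/1000,np.arange(28,-28,-.2)/1000)
w=np.c_[x0+np.cos(yaw)*X.ravel()-np.sin(yaw)*Y.ravel(), y0+np.sin(yaw)*X.ravel()+np.cos(yaw)*Y.ravel(),np.full(X.size,.118)]
p=proj('side',w).astype(np.float32)
for k in '03':
    g=cv2.remap(cv2.imread(f'pics/side{k}.png'),p[:,0].reshape(X.shape),p[:,1].reshape(X.shape),1).astype(float).mean(2).mean(0)
    print(k,[(15+i//5,int(g[i])) for i in range(0,150,5)])
E
```

```text
0 [(15, 186), (16, 167), (17, 143), (18, 123), (19, 116), (20, 115), (21, 114), (22, 114), (23, 123), (24, 149), (25, 185), (26, 210), (27, 214), (28, 202), (29, 190), (30, 186), (31, 190), (32, 193), (33, 194), (34, 193), (35, 191), (36, 182), (37, 160), (38, 134), (39, 120), (40, 131), (41, 160), (42, 182), (43, 192), (44, 194)]
3 [(15, 227), (16, 231), (17, 234), (18, 233), (19, 228), (20, 225), (21, 224), (22, 217), (23, 198), (24, 181), (25, 185), (26, 200), (27, 207), (28, 199), (29, 188), (30, 184), (31, 187), (32, 191), (33, 193), (34, 193), (35, 191), (36, 182), (37, 160), (38, 135), (39, 121), (40, 131), (41, 159), (42, 182), (43, 191), (44, 193)]
```

```bash
python3 go.py .580 .206 .262 -.094
```

```text
turn first (tool yaw) 0.001 then offset mm (after turn) [-1.000e-01  1.998e+02  2.600e+00] or without turn [ -0.2 199.8   2.6] | t 22.5 [0.5612 0.0071 0.2645] [3.141e+00 1.000e-03 3.048e+00] q [-0.12  0.4   1.4   0.    1.34 -1.6 ] F [-0.4   0.85 -0.5 ] 0.03661878268485981
```

Call:
{"fn": "send_rows", "kwargs": {
  "plan": [
    {"offset": [0,20,2],"yaw": 0},
    {"offset": [0,30,0],"yaw": 0},
    {"offset": [0,30,0],"yaw": 0},
    {"offset": [0,30,0],"yaw": 0},
    {"offset": [0,30,0],"yaw": 0},
    {"offset": [0,30,0],"yaw": 0},
    {"offset": [0,20,0],"yaw": 0},
    {"offset": [0,10,0],"yaw": 0},
    {"offset": [0,0,0],"yaw": 0},
    {"offset": [0,0,0],"yaw": 0},
    {"offset": [0,0,20],"yaw": 0},
    {"offset": [0,0,25],"yaw": 0},
    {"offset": [0,0,25],"yaw": 0},
    {"offset": [0,0,20],"yaw": 0},
    {"offset": [0,0,10],"yaw": 0},
    {"offset": [0,0,5],"yaw": 0},
    {"offset": [0,0,0],"yaw": 0},
    {"offset": [0,0,0],"yaw": 0}
  ]
}}

```text
time: 24.3
tool_pos: [0.5804, 0.2053, 0.1582]
tool_rot: [3.141, 0.002, 3.047]
contact_force: [0.5, 0.3, 0.7]
opening: 0.0366
grip_force: 0.0
```

Call:
{"fn": "send_rows", "kwargs": {
  "plan": [
    {"offset": [0,0,0],"yaw": 0},
    {"offset": [0,0,0],"yaw": 0},
    {"offset": [0,0,0],"yaw": 0},
    {"offset": [0,0,0],"yaw": 0},
    {"offset": [0,0,0],"yaw": 0},
    {"offset": [0,0,0],"yaw": 0}
  ],
  "hand": 1,
  "squeeze": 20
}}

```text
time: 24.9
tool_pos: [0.5799, 0.2058, 0.1574]
tool_rot: [3.141, 0.0, 3.048]
contact_force: [0.1, 2.3, 1.2]
opening: 0.0095
grip_force: 20.0
```

Call:
{"fn": "send_rows", "kwargs": {
  "plan": [
    {"offset": [0,0.2,-1],"yaw": 0},
    {"offset": [0,0,0],"yaw": 0},
    {"offset": [0,0,0],"yaw": 0}
  ]
}}

```text
time: 25.2
tool_pos: [0.5797, 0.2058, 0.1577]
tool_rot: [3.141, -0.0, 3.048]
contact_force: [-0.0, 2.9, -4.0]
opening: 0.0096
grip_force: 20.0
```

Call:
{"fn": "send_rows", "kwargs": {
  "plan": [
    {"offset": [0,0.3,0],"yaw": 0},
    {"offset": [0,0,0],"yaw": 0},
    {"offset": [0,0,0],"yaw": 0}
  ]
}}

```text
time: 25.5
tool_pos: [0.5797, 0.2059, 0.1579]
tool_rot: [-3.141, -0.0, 3.048]
contact_force: [0.9, 1.9, -5.2]
opening: 0.0101
grip_force: 20.0
```

Call:
{"fn": "send_rows", "kwargs": {
  "plan": [
    {"offset": [0,0.3,0],"yaw": 0},
    {"offset": [0,0,0],"yaw": 0},
    {"offset": [0,0,0],"yaw": 0}
  ]
}}

```text
time: 25.8
tool_pos: [0.5797, 0.206, 0.1581]
tool_rot: [-3.141, -0.0, 3.048]
contact_force: [-0.0, -0.2, -3.7]
opening: 0.0096
grip_force: 20.0
```

Call:
{"fn": "send_rows", "kwargs": {
  "plan": [
    {"offset": [0,0.3,0],"yaw": 0},
    {"offset": [0,0,0],"yaw": 0},
    {"offset": [0,0,0],"yaw": 0}
  ]
}}

```text
time: 26.1
tool_pos: [0.5797, 0.2061, 0.1582]
tool_rot: [-3.141, -0.0, 3.048]
contact_force: [-0.4, -2.1, -2.5]
opening: 0.01
grip_force: 20.0
```

Call:
{"fn": "send_rows", "kwargs": {
  "plan": [
    {"offset": [0,1,0],"yaw": 0},
    {"offset": [0,1,0],"yaw": 0},
    {"offset": [0,0.5,0],"yaw": 0},
    {"offset": [0,0,0],"yaw": 0},
    {"offset": [0,0,0],"yaw": 0}
  ]
}}

```text
time: 26.6
tool_pos: [0.58, 0.2089, 0.1582]
tool_rot: [-3.141, -0.0, 3.048]
contact_force: [-1.3, -4.4, -1.5]
opening: 0.0099
grip_force: 20.0
```

```bash
python3 - <<'E'
from h import *
cv2.imwrite('pics/side4.png',read_camera('side')[:,:,::-1])
o=[cv2.resize(cv2.imread(f'pics/side{k}.png')[290:370,190:270],(400,400),interpolation=2) for k in '34']
cv2.imwrite('pics/p4.png',cv2.hconcat(o))
E
```

```text
(no output)
```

View pics/p4.png

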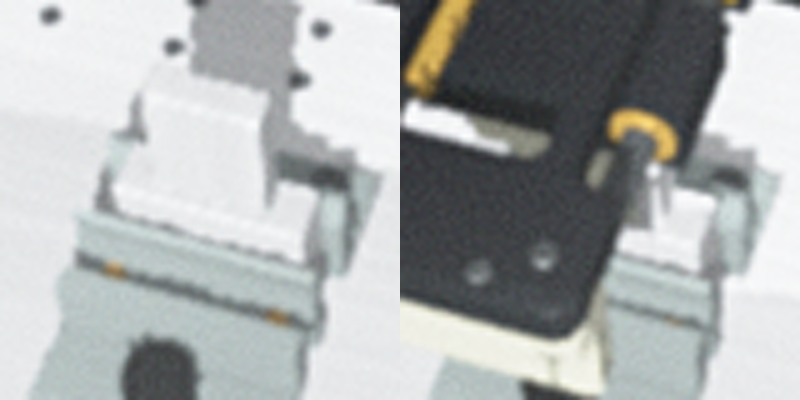

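```bash
python3 - <<'E'
from h import *
x0,y0,yaw=.577,.193,-.096
Y,X=np.meshgrid(np.arange(18,46,.2)/1000,np.arange(-16,-28,-.2)/1000)
w=np.c_[x0+np.cos(yaw)*X.ravel()-np.sin(yaw)*Y.ravel(), y0+np.sin(yaw)*X.ravel()+np.cos(yaw)*Y.ravel(),np.full(X.size,.118)]
p=proj('side',w).astype(np.float32)
for k in '034':
    g=cv2.remap(cv2.imread(f'pics/side{k}.png'),p[:,0].reshape(X.shape),p[:,1].reshape(X.shape),1).astype(float).mean(2).mean(0)
    print(k,[(round(18+i*.2),int(g[i])) for i in range(0,140,5)])
E
```

```text
0 [(18, 120), (19, 113), (20, 113), (21, 112), (22, 111), (23, 117), (24, 139), (25, 174), (26, 201), (27, 207), (28, 197), (29, 185), (30, 181), (31, 185), (32, 188), (33, 191), (34, 192), (35, 190), (36, 181), (37, 157), (38, 130), (39, 115), (40, 124), (41, 153), (42, 178), (43, 188), (44, 190), (45, 190)]
3 [(18, 214), (19, 213), (20, 214), (21, 216), (22, 210), (23, 193), (24, 176), (25, 180), (26, 196), (27, 206), (28, 199), (29, 186), (30, 180), (31, 184), (32, 188), (33, 190), (34, 192), (35, 190), (36, 181), (37, 157), (38, 130), (39, 115), (40, 125), (41, 153), (42, 177), (43, 188), (44, 190), (45, 189)]
4 [(18, 209), (19, 213), (20, 215), (21, 215), (22, 214), (23, 215), (24, 216), (25, 209), (26, 187), (27, 171), (28, 183), (29, 201), (30, 208), (31, 198), (32, 187), (33, 182), (34, 185), (35, 190), (36, 192), (37, 189), (38, 172), (39, 147), (40, 134), (41, 153), (42, 175), (43, 189), (44, 191), (45, 191)]
```

Call:
{"fn": "send_rows", "kwargs": {
  "plan": [
    {"offset": [0,-1,0],"yaw": 0},
    {"offset": [0,-1,0],"yaw": 0},
    {"offset": [0,0,-5],"yaw": 0},
    {"offset": [0,0,-10],"yaw": 0},
    {"offset": [0,0,-15],"yaw": 0},
    {"offset": [0,0,-20],"yaw": 0},
    {"offset": [0,0,-15],"yaw": 0},
    {"offset": [0,0,0],"yaw": 0},
    {"offset": [1,-15,0],"yaw": 0},
    {"offset": [1,-25,0],"yaw": 0},
    {"offset": [1,-30,0],"yaw": 0},
    {"offset": [1,-30,0],"yaw": 0},
    {"offset": [1,-30,0],"yaw": 0},
    {"offset": [1,-30,0],"yaw": 0},
    {"offset": [1,-30,0],"yaw": 0},
    {"offset": [2,-30,0],"yaw": 0},
    {"offset": [2,-30,0],"yaw": 0},
    {"offset": [2,-30,0],"yaw": 0},
    {"offset": [2,-25,0],"yaw": 0},
    {"offset": [2,-15,0],"yaw": 0}
  ]
}}

```text
time: 28.65
tool_pos: [0.5319, -0.112, 0.2223]
tool_rot: [3.141, -0.001, 3.046]
contact_force: [-0.0, 0.1, -1.8]
opening: 0.0099
grip_force: 20.0
```

Call:
{"fn": "send_rows", "kwargs": {
  "plan": [
    {"offset": [0,0,0],"yaw": -0.1},
    {"offset": [0,0,0],"yaw": -0.1},
    {"offset": [0,0,0],"yaw": -0.1},
    {"offset": [0,0,0],"yaw": -0.075},
    {"offset": [0,0,0],"yaw": 0},
    {"offset": [0,0,0],"yaw": 0}
  ]
}}

```text
time: 29.25
tool_pos: [0.5327, -0.1098, 0.2228]
tool_rot: [3.141, -0.0, -2.862]
contact_force: [-0.7, 0.3, -1.3]
opening: 0.0101
grip_force: 20.0
```

```bash
python3 go.py .5325 -.1158 .0735 .28
```

```text
turn first (tool yaw) -0.001 then offset mm (after turn) [  1.8  -5.8 149.2] or without turn [  1.8  -5.8 149.2] | t 29.25 [ 0.5327 -0.1098  0.2228] [ 3.141 -0.    -2.862] q [-0.34  0.4   1.52  0.    1.22 -2.19] F [-0.71  0.28 -1.25] 0.010113930104767743
```

Call:
{"fn": "send_rows", "kwargs": {
  "plan": [
    {"offset": [0,0,20],"yaw": 0},
    {"offset": [0,0,28],"yaw": 0},
    {"offset": [0,0,28],"yaw": 0},
    {"offset": [0,0,28],"yaw": 0},
    {"offset": [0,0,22],"yaw": 0},
    {"offset": [0,0,12],"yaw": 0},
    {"offset": [0,0,6],"yaw": 0},
    {"offset": [0,0,3],"yaw": 0},
    {"offset": [0,0,1],"yaw": 0},
    {"offset": [0,0,0],"yaw": 0},
    {"offset": [0,0,0],"yaw": 0}
  ]
}}

```text
time: 30.35
tool_pos: [0.5335, -0.1101, 0.0759]
tool_rot: [-3.141, 0.001, -2.86]
contact_force: [0.5, -0.2, -1.3]
opening: 0.0102
grip_force: 20.0
```

Call:
{"fn": "send_rows", "kwargs": {
  "plan": [
    {"offset": [0,0,1],"yaw": 0},
    {"offset": [0,0,0.5],"yaw": 0},
    {"offset": [0,0,0],"yaw": 0}
  ]
}}

```text
time: 30.65
tool_pos: [0.533, -0.1099, 0.0736]
tool_rot: [3.142, 0.0, -2.86]
contact_force: [1.1, -0.2, -0.8]
opening: 0.01
grip_force: 20.0
```

Call:
{"fn": "send_rows", "kwargs": {
  "plan": [
    {"offset": [0,0,0.6],"yaw": 0},
    {"offset": [0,0,0.6],"yaw": 0},
    {"offset": [0,0,0],"yaw": 0}
  ]
}}

```text
time: 30.95
tool_pos: [0.5331, -0.11, 0.0723]
tool_rot: [3.141, 0.0, -2.86]
contact_force: [0.2, -0.3, -1.3]
opening: 0.0102
grip_force: 20.0
```

Call:
{"fn": "send_rows", "kwargs": {
  "plan": [
    {"offset": [0,0,0.5],"yaw": 0},
    {"offset": [0,0,0],"yaw": 0},
    {"offset": [0,0,0],"yaw": 0}
  ]
}}

```text
time: 31.25
tool_pos: [0.5331, -0.1099, 0.0724]
tool_rot: [-3.141, 0.0, -2.86]
contact_force: [-2.6, 0.8, 5.6]
opening: 0.0099
grip_force: 20.0
```

Call:
{"fn": "send_rows", "kwargs": {
  "plan": [
    {"offset": [0,0,0],"yaw": 0},
    {"offset": [0,0,0],"yaw": 0},
    {"offset": [0,0,0],"yaw": 0},
    {"offset": [0,0,0],"yaw": 0},
    {"offset": [0,0,0],"yaw": 0}
  ],
  "hand": 0.6
}}

```text
time: 31.75
tool_pos: [0.5331, -0.1099, 0.0718]
tool_rot: [3.141, 0.0, -2.86]
contact_force: [0.2, -0.4, 0.3]
opening: 0.0364
grip_force: 0.0
```

Call:
{"fn": "send_rows", "kwargs": {
  "plan": [
    {"offset": [0,0,-15],"yaw": 0},
    {"offset": [0,0,-25],"yaw": 0},
    {"offset": [0,0,-25],"yaw": 0},
    {"offset": [0,0,-10],"yaw": -0.06},
    {"offset": [0,0,0],"yaw": 0},
    {"offset": [0,0,0],"yaw": 0},
    {"offset": [0,0,0],"yaw": 0}
  ]
}}

```text
time: 32.45
tool_pos: [0.5325, -0.1098, 0.1459]
tool_rot: [3.14, -0.001, -2.801]
contact_force: [-0.3, 0.5, 0.1]
opening: 0.0366
grip_force: 0.0
```

```bash
python3 go.py .5492 -.2147 .0703 .336
```

```text
turn first (tool yaw) 0.004 then offset mm (after turn) [  18.7 -104.7   75.5] or without turn [  19.2 -104.6   75.5] | t 32.45 [ 0.5325 -0.1098  0.1459] [ 3.140e+00 -1.000e-03 -2.801e+00] q [-0.34  0.48  1.62  0.    1.04 -2.26] F [-0.31  0.52  0.07] 0.03655792730474358
```

Call:
{"fn": "send_rows", "kwargs": {
  "plan": [
    {"offset": [4,-20,0],"yaw": 0.004},
    {"offset": [4,-25,0],"yaw": 0},
    {"offset": [4,-25,0],"yaw": 0},
    {"offset": [4,-20,0],"yaw": 0},
    {"offset": [3,-14.5,0],"yaw": 0},
    {"offset": [0,0,0],"yaw": 0},
    {"offset": [0,0,0],"yaw": 0},
    {"offset": [0,0,0],"yaw": 0}
  ]
}}

```text
time: 33.25
tool_pos: [0.5496, -0.2138, 0.1468]
tool_rot: [3.141, -0.0, -2.804]
contact_force: [0.0, 0.3, 0.5]
opening: 0.0368
grip_force: 0.0
```

```bash
python3 go.py .5492 -.2147 .0703 .336
```

```text
turn first (tool yaw) 0.002 then offset mm (after turn) [ 0.7 -0.8 76.5] or without turn [ 0.7 -0.8 76.5] | t 33.25 [ 0.5496 -0.2138  0.1468] [ 3.141 -0.    -2.804] q [-0.5   0.56  1.48  0.    1.1  -2.41] F [0.02 0.32 0.49] 0.0367528860900362
```

Call:
{"fn": "send_rows", "kwargs": {
  "plan": [
    {"offset": [0.7,-0.5,15],"yaw": 0},
    {"offset": [0,0,25],"yaw": 0},
    {"offset": [0,0,20],"yaw": 0},
    {"offset": [0,0,10],"yaw": 0},
    {"offset": [0,0,6],"yaw": 0},
    {"offset": [0,0,0],"yaw": 0},
    {"offset": [0,0,0],"yaw": 0}
  ]
}}

```text
time: 33.95
tool_pos: [0.5498, -0.2156, 0.0717]
tool_rot: [-3.141, 0.001, -2.804]
contact_force: [-1.0, 0.7, -0.3]
opening: 0.0363
grip_force: 0.0
```

Call:
{"fn": "send_rows", "kwargs": {
  "plan": [
    {"offset": [0,0,0],"yaw": 0},
    {"offset": [0,0,0],"yaw": 0},
    {"offset": [0,0,0],"yaw": 0},
    {"offset": [0,0,0],"yaw": 0},
    {"offset": [0,0,0],"yaw": 0},
    {"offset": [0,0,0],"yaw": 0}
  ],
  "hand": 1,
  "squeeze": 20
}}

```text
time: 34.55
tool_pos: [0.5493, -0.2156, 0.0711]
tool_rot: [-3.141, 0.0, -2.804]
contact_force: [0.2, 0.2, 2.6]
opening: 0.01
grip_force: 20.0
```

Call:
{"fn": "send_rows", "kwargs": {
  "plan": [
    {"offset": [0,0,-5],"yaw": 0},
    {"offset": [0,0,-15],"yaw": 0},
    {"offset": [0,0,-25],"yaw": 0},
    {"offset": [0,0,-25],"yaw": 0},
    {"offset": [0,0,-25],"yaw": 0},
    {"offset": [0,0,-25],"yaw": 0},
    {"offset": [0,0,-20],"yaw": 0.12},
    {"offset": [0,0,-10],"yaw": 0.12},
    {"offset": [0,0,0],"yaw": 0.12},
    {"offset": [0,0,0],"yaw": 0.073},
    {"offset": [0,0,0],"yaw": 0},
    {"offset": [0,0,0],"yaw": 0},
    {"offset": [0,0,0],"yaw": 0}
  ]
}}

```text
time: 35.85
tool_pos: [0.5492, -0.2155, 0.2208]
tool_rot: [3.141, -0.0, 3.047]
contact_force: [-0.1, 0.5, -1.3]
opening: 0.0098
grip_force: 20.0
```

```bash
python3 go.py .580 .2085 .219 -.095
```

```text
turn first (tool yaw) 0.001 then offset mm (after turn) [  9.6 425.    1.9] or without turn [  9.2 425.    1.9] | t 35.85 [ 0.5492 -0.2155  0.2208] [ 3.141 -0.     3.047] q [-0.5   0.49  1.39  0.    1.27 -1.98] F [-0.08  0.48 -1.33] 0.009830625694241901
```

Call:
{"fn": "send_rows", "kwargs": {
  "plan": [
    {"offset": [0.5,15,0],"yaw": 0},
    {"offset": [0.5,25,0],"yaw": 0},
    {"offset": [0.5,28,0],"yaw": 0},
    {"offset": [0.5,28,0],"yaw": 0},
    {"offset": [0.5,28,0],"yaw": 0},
    {"offset": [0.5,28,0],"yaw": 0},
    {"offset": [0.5,28,0],"yaw": 0},
    {"offset": [0.5,28,0],"yaw": 0},
    {"offset": [0.5,28,0],"yaw": 0},
    {"offset": [0.5,28,0],"yaw": 0},
    {"offset": [0.5,28,0],"yaw": 0},
    {"offset": [0.5,28,0],"yaw": 0},
    {"offset": [0.5,28,0],"yaw": 0},
    {"offset": [0.5,28,0],"yaw": 0},
    {"offset": [0.5,25,0],"yaw": 0},
    {"offset": [0.5,15,0],"yaw": 0},
    {"offset": [0.5,8,0],"yaw": 0},
    {"offset": [0.5,4,1],"yaw": 0},
    {"offset": [0,0,0],"yaw": 0},
    {"offset": [0,0,0],"yaw": 0}
  ]
}}

```text
time: 37.85
tool_pos: [0.5813, 0.2105, 0.2199]
tool_rot: [-3.141, -0.0, 3.045]
contact_force: [-0.1, 0.4, -1.4]
opening: 0.0098
grip_force: 20.0
```

Call:
{"fn": "send_rows", "kwargs": {
  "plan": [
    {"offset": [0,0,0],"yaw": 0},
    {"offset": [0,0,0],"yaw": 0}
  ]
}}

```text
time: 38.05
tool_pos: [0.5814, 0.2106, 0.22]
tool_rot: [3.142, 0.0, 3.045]
contact_force: [0.4, -0.2, -0.8]
opening: 0.0095
grip_force: 20.0
```

```bash
python3 go.py .580 .2072 .192 -.095
```

```text
turn first (tool yaw) -0.002 then offset mm (after turn) [ 1.1 -3.6 28. ] or without turn [ 1.1 -3.6 28. ] | t 38.05 [0.5814 0.2106 0.22  ] [3.142 0.    3.045] q [ 0.22  0.54  1.3  -0.    1.31 -1.25] F [ 0.36 -0.2  -0.77] 0.009542182130069044
```

Call:
{"fn": "send_rows", "kwargs": {
  "plan": [
    {"offset": [1,-3.5,5],"yaw": -0.002},
    {"offset": [0,0,10],"yaw": 0},
    {"offset": [0,0,8],"yaw": 0},
    {"offset": [0,0,5],"yaw": 0},
    {"offset": [0,0,1],"yaw": 0},
    {"offset": [0,0,1],"yaw": 0},
    {"offset": [0,0,1],"yaw": 0},
    {"offset": [0,0,0],"yaw": 0}
  ]
}}

```text
time: 38.85
tool_pos: [0.5801, 0.2079, 0.1892]
tool_rot: [3.142, 0.001, 3.048]
contact_force: [-0.4, -0.4, -1.8]
opening: 0.0098
grip_force: 20.0
```

Call:
{"fn": "send_rows", "kwargs": {
  "plan": [
    {"offset": [0,0,1],"yaw": 0},
    {"offset": [0,0,1],"yaw": 0},
    {"offset": [0,0,0],"yaw": 0}
  ]
}}

```text
time: 39.15
tool_pos: [0.5802, 0.2075, 0.1873]
tool_rot: [-3.141, 0.001, 3.048]
contact_force: [0.5, -3.6, 2.5]
opening: 0.0098
grip_force: 20.0
```

Call:
{"fn": "send_rows", "kwargs": {
  "plan": [
    {"offset": [0,0,1],"yaw": 0},
    {"offset": [0,0,1],"yaw": 0},
    {"offset": [0,0,0],"yaw": 0}
  ]
}}

```text
time: 39.45
tool_pos: [0.5801, 0.2077, 0.185]
tool_rot: [-3.141, 0.0, 3.048]
contact_force: [1.1, -3.4, 1.6]
opening: 0.0099
grip_force: 20.0
```

Call:
{"fn": "send_rows", "kwargs": {
  "plan": [
    {"offset": [0,0,1],"yaw": 0},
    {"offset": [0,0,1],"yaw": 0},
    {"offset": [0,0,0],"yaw": 0}
  ]
}}

```text
time: 39.75
tool_pos: [0.58, 0.2078, 0.1828]
tool_rot: [-3.141, 0.0, 3.048]
contact_force: [-0.1, -4.3, 3.0]
opening: 0.0097
grip_force: 20.0
```

Call:
{"fn": "send_rows", "kwargs": {
  "plan": [
    {"offset": [0,0,1],"yaw": 0},
    {"offset": [0,0,1],"yaw": 0},
    {"offset": [0,0,0],"yaw": 0}
  ]
}}

```text
time: 40.05
tool_pos: [0.5799, 0.2078, 0.1808]
tool_rot: [-3.141, -0.0, 3.048]
contact_force: [-0.0, -4.7, 3.6]
opening: 0.01
grip_force: 20.0
```

Call:
{"fn": "send_rows", "kwargs": {
  "plan": [
    {"offset": [0,0,1],"yaw": 0},
    {"offset": [0,0,1],"yaw": 0},
    {"offset": [0,0,0],"yaw": 0}
  ]
}}

```text
time: 40.35
tool_pos: [0.5796, 0.2078, 0.1782]
tool_rot: [-3.141, -0.001, 3.048]
contact_force: [0.7, -5.5, -0.9]
opening: 0.0102
grip_force: 20.0
```

Call:
{"fn": "send_rows", "kwargs": {
  "plan": [
    {"offset": [0,0,1.5],"yaw": 0},
    {"offset": [0,0,1.5],"yaw": 0},
    {"offset": [0,0,1.5],"yaw": 0},
    {"offset": [0,0,1.5],"yaw": 0},
    {"offset": [0,0,0],"yaw": 0}
  ]
}}

```text
time: 40.85
tool_pos: [0.5798, 0.2079, 0.1725]
tool_rot: [-3.141, -0.001, 3.048]
contact_force: [0.0, -3.9, -2.2]
opening: 0.0097
grip_force: 20.0
```

Call:
{"fn": "send_rows", "kwargs": {
  "plan": [
    {"offset": [0,0,1.5],"yaw": 0},
    {"offset": [0,0,1.5],"yaw": 0},
    {"offset": [0,0,1.5],"yaw": 0},
    {"offset": [0,0,1.5],"yaw": 0},
    {"offset": [0,0,0],"yaw": 0}
  ]
}}

```text
time: 41.35
tool_pos: [0.5799, 0.2079, 0.1667]
tool_rot: [3.142, -0.0, 3.048]
contact_force: [-0.8, -4.7, -1.6]
opening: 0.0099
grip_force: 20.0
```

Call:
{"fn": "send_rows", "kwargs": {
  "plan": [
    {"offset": [0,0,1.5],"yaw": 0},
    {"offset": [0,0,1.5],"yaw": 0},
    {"offset": [0,0,1.5],"yaw": 0},
    {"offset": [0,0,1.5],"yaw": 0},
    {"offset": [0,0,0],"yaw": 0}
  ]
}}

```text
time: 41.85
tool_pos: [0.5799, 0.2079, 0.1606]
tool_rot: [-3.142, -0.0, 3.048]
contact_force: [0.5, -4.7, -2.7]
opening: 0.0099
grip_force: 20.0
```

Sliding smoothly against the spring alone. Down to the floor, then ease to the fixed cheek.

Call:
{"fn": "send_rows", "kwargs": {
  "plan": [
    {"offset": [0,0,1.5],"yaw": 0},
    {"offset": [0,0,1],"yaw": 0},
    {"offset": [0,0,0.5],"yaw": 0},
    {"offset": [0,-0.3,0],"yaw": 0},
    {"offset": [0,0,0],"yaw": 0},
    {"offset": [0,0,0],"yaw": 0}
  ]
}}

```text
time: 42.45
tool_pos: [0.5799, 0.2076, 0.1578]
tool_rot: [3.142, -0.0, 3.048]
contact_force: [-0.0, -4.9, -0.9]
opening: 0.0099
grip_force: 20.0
```

Call:
{"fn": "send_rows", "kwargs": {
  "plan": [
    {"offset": [0,-0.3,0],"yaw": 0},
    {"offset": [0,0,0.5],"yaw": 0},
    {"offset": [0,0,0.5],"yaw": 0},
    {"offset": [0,0,0],"yaw": 0},
    {"offset": [0,0,0],"yaw": 0}
  ]
}}

```text
time: 42.95
tool_pos: [0.5799, 0.2076, 0.1571]
tool_rot: [3.141, 0.0, 3.048]
contact_force: [-0.8, -3.0, 1.7]
opening: 0.0104
grip_force: 20.0
```

Call:
{"fn": "send_rows", "kwargs": {
  "plan": [
    {"offset": [0,0,0.5],"yaw": 0},
    {"offset": [0,0,0.5],"yaw": 0},
    {"offset": [0,0,0],"yaw": 0},
    {"offset": [0,0,0],"yaw": 0}
  ]
}}

```text
time: 43.35
tool_pos: [0.58, 0.2075, 0.1562]
tool_rot: [3.141, 0.0, 3.048]
contact_force: [-0.1, -2.5, 3.3]
opening: 0.0097
grip_force: 20.0
```

Call:
{"fn": "send_rows", "kwargs": {
  "plan": [
    {"offset": [0,-0.2,0.5],"yaw": 0},
    {"offset": [0,0,0.4],"yaw": 0},
    {"offset": [0,0,0],"yaw": 0},
    {"offset": [0,0,0],"yaw": 0}
  ]
}}

```text
time: 43.75
tool_pos: [0.58, 0.2075, 0.1561]
tool_rot: [3.141, 0.001, 3.048]
contact_force: [-2.6, -1.9, 9.0]
opening: 0.0097
grip_force: 20.0
```

Call:
{"fn": "send_rows", "kwargs": {
  "plan": [
    {"offset": [0,0,0],"yaw": 0},
    {"offset": [0,0,0],"yaw": 0}
  ],
  "squeeze": 5
}}

```text
time: 43.95
tool_pos: [0.5801, 0.2075, 0.1559]
tool_rot: [3.141, 0.001, 3.048]
contact_force: [-2.9, -2.2, 5.8]
opening: 0.0101
grip_force: 5.0
```

Call:
{"fn": "send_rows", "kwargs": {
  "plan": [
    {"offset": [0,0,0],"yaw": 0},
    {"offset": [0,0,0],"yaw": 0},
    {"offset": [0,0,0],"yaw": 0},
    {"offset": [0,0,0],"yaw": 0},
    {"offset": [0,0,0],"yaw": 0},
    {"offset": [0,0,0],"yaw": 0}
  ],
  "hand": 0.6
}}

```text
time: 44.55
tool_pos: [0.5799, 0.2072, 0.1549]
tool_rot: [3.141, -0.0, 3.048]
contact_force: [-0.2, 0.4, 1.5]
opening: 0.0368
grip_force: 0.0
```

Call:
{"fn": "send_rows", "kwargs": {
  "plan": [
    {"offset": [0,0,-10],"yaw": 0},
    {"offset": [0,0,-25],"yaw": 0},
    {"offset": [0,0,-25],"yaw": 0},
    {"offset": [0,0,-25],"yaw": 0},
    {"offset": [0,0,-25],"yaw": 0},
    {"offset": [0,-20,0],"yaw": 0},
    {"offset": [0,-30,0],"yaw": 0},
    {"offset": [0,-30,0],"yaw": 0},
    {"offset": [0,-30,0],"yaw": 0},
    {"offset": [0,-30,0],"yaw": 0},
    {"offset": [0,-30,0],"yaw": 0},
    {"offset": [0,-30,0],"yaw": 0},
    {"offset": [0,0,0],"yaw": 0},
    {"offset": [0,0,0],"yaw": 0}
  ]
}}

```text
time: 45.95
tool_pos: [0.5612, 0.0077, 0.2658]
tool_rot: [3.141, 0.001, 3.046]
contact_force: [-0.1, -1.1, -0.0]
opening: 0.0366
grip_force: 0.0
```

```bash
python3 - <<'E'
from h import *
I=read_camera('side')[:,:,::-1]; cv2.imwrite('pics/side5.png',I)
a=cv2.resize(I[270:370,190:290],(400,400),interpolation=2);b=cv2.resize(I[110:250,250:390],(400,400),interpolation=2)
cv2.imwrite('pics/p5.png',cv2.hconcat([a,b]))
x0,y0,yaw=.577,.193,-.096
for lo,hi in((-16,-28),(28,12)):
  Y,X=np.meshgrid(np.arange(18,46,.2)/1000,np.arange(lo,hi,-.2)/1000)
  w=np.c_[x0+np.cos(yaw)*X.ravel()-np.sin(yaw)*Y.ravel(), y0+np.sin(yaw)*X.ravel()+np.cos(yaw)*Y.ravel(),np.full(X.size,.118)]
  p=proj('side',w).astype(np.float32)
  for k in '05':
    g=cv2.remap(cv2.imread(f'pics/side{k}.png'),p[:,0].reshape(X.shape),p[:,1].reshape(X.shape),1).astype(float).mean(2).mean(0)
    print(k,[(round(18+i*.2),int(g[i])) for i in range(30,120,5)])
E
```

```text
0 [(24, 139), (25, 174), (26, 201), (27, 207), (28, 197), (29, 185), (30, 181), (31, 185), (32, 188), (33, 191), (34, 192), (35, 190), (36, 181), (37, 157), (38, 130), (39, 115), (40, 124), (41, 153)]
5 [(24, 222), (25, 216), (26, 199), (27, 181), (28, 185), (29, 200), (30, 207), (31, 199), (32, 187), (33, 181), (34, 183), (35, 189), (36, 191), (37, 189), (38, 172), (39, 148), (40, 136), (41, 153)]
0 [(24, 161), (25, 199), (26, 222), (27, 223), (28, 209), (29, 195), (30, 190), (31, 193), (32, 196), (33, 197), (34, 195), (35, 192), (36, 183), (37, 162), (38, 138), (39, 126), (40, 139), (41, 166)]
5 [(24, 213), (25, 204), (26, 185), (27, 174), (28, 185), (29, 202), (30, 208), (31, 201), (32, 191), (33, 189), (34, 193), (35, 195), (36, 196), (37, 189), (38, 172), (39, 152), (40, 148), (41, 165)]
```

View pics/p5.png

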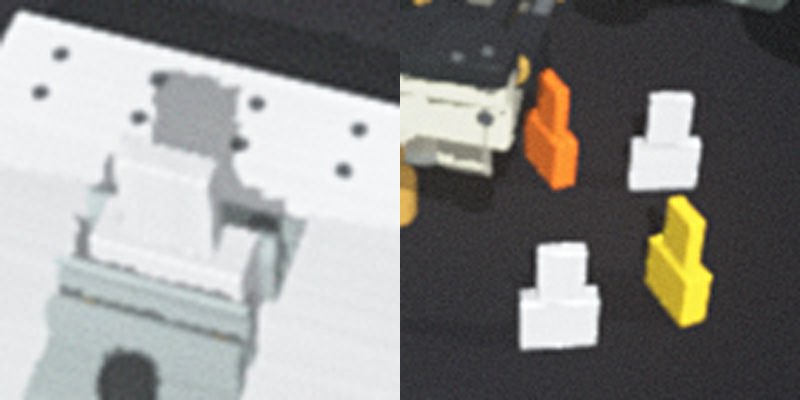

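The picture shows the 18 mm spacer seated with the spring cheek held back about 3 mm. The other two spacers stand upright, and the gripper is clear.

```bash
python3 -c "
from cell import ticket
print(ticket.hand_in())"
```

```text
the job is handed in; nothing more can be done
None
```

The job is handed in (no verdict was returned): the 18 mm spacer is on the slot floor with the spring cheek pushed back about 3 mm, released, after the 15 mm one barely moved the cheek; the 15 mm and 12 mm (not tried) spacers stand upright on the bench, and I never went near the beaker, bottle or weight.

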